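# Brush the crusts off the contact grill

### The job

Toasted crusts have been left on the lower plate of the contact grill: take the flat brush out of the tumbler, reach in with it under the raised lid and, with the bristles bearing lightly on the plate, draw all three crusts forward over the front edge into the drip tray, without touching them with the gripper. Then stand the brush back in its tumbler, bristles down, and lower the lid gently until it is fully shut. Leave the other things on the worktop as they are.

Things in the scene. Friction and masses are not known exactly. Their poses are not given: they have to be found in the camera images.
- grill: Black and steel contact grill (panini press), fixed, side-on to the robot: hinge to the left, open front and drip tray to the right. Origin on the worktop under the middle of the lower plate; x from front to hinge (roughly world +y), y roughly world -x, z up. Hinge cheeks 110 mm high at the rear corners (x 94 to 130, |y| 106 to 122 mm). The base is 246 mm wide, its rear face at x 138 mm.
- plate_centre (a point): Centre of the lower plate's top face, 65 mm above the grill's origin, axes as the grill's. The plate is flat to the touch (ribs are looks only): x -90 (open front edge, no rim) to 81 mm, |y| up to 111 mm; rims 8 mm high along both sides and the rear.
- tray_floor (a point): Centre of the inner floor of the aluminium drip tray in front of the plate, axes as the grill's: x -152, z 4 mm in its frame. Inside 108 (x) by 230 mm (y), walls 4 mm thick, rim 34 mm above the worktop. Its rear wall touches the grill's front, so what is pushed over the plate's front edge drops in.
- lid_hinge (a point): Middle of the lid's hinge axis, which runs along the grill's y: x 108, z 88 mm in the grill's frame. The lid is 212 mm wide and reaches 203 mm from the axis; when shut its underside lies 21 mm below the axis and its top 30 mm above.
- lid (a joint): Lid angle, rad: 0 fully shut (2 mm over the lower plate; a crust left there keeps it open), up to 1.4 raised. Starts at 1.1 to 1.3, so the lid overhangs the rear half of the plate and an upright gripper cannot go in there. A stiff hinge (1.1 N m friction) holds it where it is left; some 2 to 5 N at the handle lower it.
- lid_handle (a point): Middle of the lid's handle: black round bar 16 mm thick, 136 mm long along the grill's y, 252 mm from the hinge along the lid and 34 mm to its outer side, 41 mm clear of the lid's edge. Pinch it from above with the fingers closing along the grill's x, opened to about 40 mm only (also to let go); it turns between the pads.
- brush: Flat pastry brush, 200 mm, 0.1 kg, bristles down in the tumbler, leaning 0.41 rad on its rim, handle top roughly to the right. Origin at the bristle tips; z up the handle, y across its breadth, x its thickness. Bristles 46 (y) x 14 x 50 mm, steel ferrule 48 x 16 mm to z 76, wooden handle 26 (y) x 14 mm from z 102 to 200.
- brush_tip (a point): Middle of the unbent bristle tips (the brush's origin and axes). The 50 mm tuft is springy: it bends about the brush's y at the ferrule, 0.4 N m/rad, at most 0.7 rad. Pressed on the plate with the handle tilted 0.65 rad it gives 1 to 2 mm per newton, less when more upright; upright it is rigid. Slippery (friction 0.2). 14 mm thick, so an edge touches first. The bend is not in this pose.
- brush_grip (a point): Good grip on the brush handle, 155 mm from the bristle tips and 45 mm below the handle's end; its flats are 14 mm apart along the brush's x.
- cup: Clear tumbler, 81 mm across, 93 mm high, loose, 0.3 kg; origin at the centre of its foot. It holds the brush. On the way from here to the grill keep the arm near the robot (x about 0.43 m): a food processor and a low corner shelf with jars stand behind.
- cup_floor (a point): Centre of the tumbler's inner floor, 11 mm above its foot; the inside is about 55 mm across here and 74 mm at the rim. The brush goes in cleanly within 0.25 rad of upright; then let go, it leans on the rim.
- baguette_heel: Domed end of a baguette, 60 mm across, 28 mm high, flat side down, about 30 g, hard; origin at the centre of the flat side.
- crust_corner: L-shaped toast corner, 62 (x) x 48 (y) x 20 mm, legs 22 mm wide along its +y and -x sides, about 30 g, hard; origin at the centre of its outline's underside.
- crust_strip: Toasted strip of bread crust, 72 (x) x 28 (y) x 22 mm, about 30 g, hard; origin at the centre of its underside. The three scraps lie side by side on the lower plate, in any order, some 70 mm apart, with at least 48 mm of free plate between them and the rear rim.
- butter_tub: Bystander: yellow-lidded butter tub, 96x137x53 mm, loose; origin at the centre of its underside.
- mug: Bystander: green-and-white mug, 78x116x101 mm, loose; origin at the centre of its underside.
- honey_jar: Bystander: honey jar with green lid, 64x68x84 mm, loose; origin at the centre of its underside.
- food_tin: Bystander: red and white food tin, 75x75x110 mm, loose; origin at the centre of its underside.
- onion: Bystander: red onion, 64x67x71 mm, loose; origin at the centre of its underside.

How it is judged:
By the outcome, as a careful person would: the job done as asked, in the order asked, and still so for the second after the job is handed in, with the robot touching nothing.
It also fails if it takes over 72 s, if anything falls off the work surface, if the arm or the gripper's body presses on something with over 40 N, if the wrist force passes 120 N, or if a joint passes its speed limit or range.

### The arm

A 7-joint arm with a two-finger parallel gripper is mounted at the origin on the work surface; the furniture and walls round the work are solid. World frame = base frame: x ahead of the robot, y to its left, z up, the work surface at z = 0. Lengths are in m, angles in rad, forces in N, time in s.
With the tool pointing down it reaches from about 0.35 to 0.9 m from the base axis. Payload 8.1 kg.
Tool frame: the origin (TCP) lies at the very end of the fingers, on their centre line; the grasp point (between the pads) lies 19 mm behind it (grasp_offset is the distance from the TCP to the grasp point, in m); z points along the fingers, y is the line along which they close (so a half turn about z gives the same grasp; the last joint's range is limited). The gripper opens to 92 mm and grips with 3 to 60 N. Pads are 19 mm wide; open, the fingers measure 130 mm over their backs; the gripper's body (75 mm by 190 mm) begins 47 mm behind the grasp point.
Start: joints at [1.088, 0.434, 0.025, 1.573, -0.012, 1.134, -0.075], TCP at [0.232, -0.58, 0.227] pointing down, gripper open.
Joint ranges: [-2.62, 2.62], [-0.44, 2.09], [-1.27, 1.32], [0.08, 2.57], [-1.32, 4.46], [0.12, 2], [-2.74, 2.74]. Speed limits (rad/s): [2.22, 2.22, 3.01, 3.01, 3.14, 3.14, 3.14].

### API

Orientations are given as a rotation vector (axis times angle).
In Python, from cell import observe, get_image, camera_params, sign_off, silhouettes, grasp_offset gives the robot as it stands. The module is installed in compiled form; this text tells all that it offers.
- The arm moves only by the tool jog_arm, never from a script. Its argument "motion" is a list that holds one entry, the list of rows, each a list of 7 numbers: the shift along the tool's x, y, z in m, then the turn, a rotation vector about the tool's x, y, z in rad, then the closure, from -1 (fully open) to 1 (shut), so that 0 is half open. In form: [[[dx, dy, dz, wx, wy, wz, hand], ...]]. A call has 1 to 10 rows; each row is the pose to reach, as a shift and turn from the pose commanded when the call began, along the tool's axes at that moment; what a row does not reach only later rows make up. A row lasts 1/12 s, in which the tool goes at most 41.7 mm and 7.16 degrees, less where a joint would pass 70% of its speed; a pose out of reach is approached as far as the arm can. A call with a gripper value outside its range is refused whole. The fingers move at their own pace and stop on an object; "force" is the grip in N (left out, the last holds). Time passes only in rows, so rows that repeat a pose let the fingers close. It gives the time, the measured TCP pose, the force, the opening and the grip force at its end, in the units of the state.
- observe(): the state, without advancing time (a new reading comes with each control period).
- get_image(name): name is "side" or "top"; returns the picture (384x512x3 uint8, red, green, blue); there is no depth.
- camera_params(name): a dict with "vertical_fov" (degrees; the focal length in pixels is half the picture's height over the tangent of half this angle, whatever the lens; pixels are square), "cx", "cy" (the principal point, pixels), "T" (4x4, takes a point from camera to world coordinates). Camera axes: x right, y down, z forward; pixel columns grow to the right and rows downward; lengths in m; the calibration is good to about 2 mm. A picture is of the moment at which its call begins. camera_params takes no time and is no camera call.
- sign_off(): hands the job in; it is judged then, once.
Trained networks look in the newest picture that a camera, given by its name, has taken for a name from the list of things; names that differ only in an ending like _2 or _b are one class to them, and where a whole thing is asked for, a point or a joint stands for the part that bears it (a point fixed in the world has none). Each returns a list of dicts, best first, with "p" (0 to 1); they miss things now and then, are a little off and sometimes report something else, mostly with a low value. They report only what shows in the picture. A call takes as long as a camera call.
- silhouettes(query, camera): "mask" (384x512 bool, what is visible of it) and "pixel" ([column, row] in pixels, amid what is visible of it).
The state is a dict: "clock": time; "joints": joint angles; "dq": joint speeds; "joint_efforts": joint torques, N m; "position": TCP position; "ee_rot": TCP orientation; "force": force on the tool from outside, world axes, zero at the start; "ft_torque": the same for the moment, N m; "width": opening from 0.0 (shut) to 1.0 (fully open); "gripper_force": force on a finger pad.
Only numpy, scipy, OpenCV 4.12 (cv2) and the standard library are available. Lean on these libraries where they do the work, as an engineer would, in place of code of your own. Each camera call takes 0.05 s, during which the arm holds its last target. There are 200 camera calls.

## Working session

There is one attempt and no reset: what is moved stays moved. The work goes in short steps, Python scripts to look and compute and a tool call to move; the robot and the scene stay as the last step left them, time stands still between calls to the robot, and variables do not carry over. Pictures are saved under pics/ and viewed, at most 10 in all, crops included, and the job is handed in when it is done.

Besides the shell and the picture viewer there is one more tool, called after "Call:" in YAML: its name, and indented under it one key for each argument. jog_arm: Moves the arm, as the interface text tells. Its arguments: {"type":"object","properties":{"motion":{"type":"array"},"force":{"type":"number"}},"required":["motion"]}

```bash
mkdir -p pics; cat > h.py <<'E'
import numpy as np, cv2
from scipy.spatial.transform import Rotation as R
from cell import *
def proj(cam,P):
    c=camera_params(cam);T=np.array(c['T']);f=192/np.tan(np.radians(c['vertical_fov'])/2)
    p=(np.atleast_2d(P)-T[:3,3])@T[:3,:3]
    return p[:,:2]/p[:,2:]*f+[c['cx'],c['cy']]
def ray(cam,px):
    c=camera_params(cam);T=np.array(c['T']);f=192/np.tan(np.radians(c['vertical_fov'])/2)
    d=np.array([(px[0]-c['cx'])/f,(px[1]-c['cy'])/f,1]);return T[:3,3],T[:3,:3]@d
def atz(cam,px,z):
    o,d=ray(cam,px);return o+d*(z-o[2])/d[2]
E
python3 - <<'E'
from h import *
a=get_image('side');b=get_image('top')
cv2.imwrite('pics/s0.png',cv2.resize(a[:,:,::-1],(800,600)));cv2.imwrite('pics/t0.png',cv2.resize(b[:,:,::-1],(800,600)))
for c in('side','top'):
    p=camera_params(c);print(c,p['vertical_fov'],p['cx'],p['cy'],np.round(p['T'],3).tolist())
s=observe();print(s)
for q in('grill','lid','tray_floor','lid_handle','brush','cup','baguette_heel','crust_corner','crust_strip','butter_tub','mug','honey_jar','food_tin','onion'):
    for c in('side','top'):
        r=silhouettes(q,c)
        for d in r[:2]:
            m=d['mask'];ys,xs=np.nonzero(m);
            print(q,c,round(d['p'],2),np.round(d['pixel']),m.sum(),(xs.min(),ys.min(),xs.max(),ys.max()) if len(xs) else '')
            np.save(f'pics/{q}_{c}.npy',r[0]['mask'])
E
```

```text
side 46.42415899855772 258.7247221253836 185.4023802161779 [[0.964, -0.102, 0.244, -0.033], [-0.264, -0.384, 0.885, -1.589], [0.003, -0.918, -0.398, 0.865], [0.0, 0.0, 0.0, 1.0]]
top 51.834213155004655 253.40863680812876 192.3489080256594 [[-0.007, -0.983, 0.184, 0.189], [-1.0, 0.009, 0.008, 0.062], [-0.009, -0.184, -0.983, 1.366], [0.0, 0.0, 0.0, 1.0]]
{'clock': 0.1, 'joints': array([ 1.08839644,  0.43516805,  0.02496233,  1.57399429, -0.01161114,
        1.13401874, -0.07508461]), 'dq': array([-1.71686403e-03, -1.46517342e-03, -3.56532715e-04, -2.14491065e-03,
        2.06000295e-05,  1.79467967e-05, -3.68745423e-04]), 'joint_efforts': array([ 3.11163138e-03, -6.69122815e+01,  9.87823494e-01, -3.15148008e+01,
       -6.07301993e-02,  3.73498618e-02,  7.56106328e-05]), 'position': array([ 0.23149792, -0.58004852,  0.22601874]), 'ee_rot': array([-3.08376512e+00, -5.92671850e-01,  6.06119155e-04]), 'force': array([-0.63347226,  0.2507344 ,  0.51407615]), 'ft_torque': array([-0.02452393,  0.01530451,  0.01737734]), 'gripper_force': 0.0, 'width': 1.0001343926166435}
grill side 0.98 [277
[... 2404 characters left out ...]
(158), np.int64(232), np.int64(175))
honey_jar side 0.42 [279. 185.] 1464 (np.int64(231), np.int64(131), np.int64(292), np.int64(213))
honey_jar top 0.65 [123. 211.] 454 (np.int64(110), np.int64(199), np.int64(136), np.int64(220))
food_tin top 0.59 [124. 161.] 650 (np.int64(112), np.int64(146), np.int64(143), np.int64(175))
food_tin top 0.28 [375. 227.] 1138 (np.int64(354), np.int64(210), np.int64(397), np.int64(246))
onion side 0.53 [206. 180.] 135 (np.int64(203), np.int64(177), np.int64(216), np.int64(189))
onion side 0.21 [277. 183.] 1377 (np.int64(232), np.int64(130), np.int64(292), np.int64(213))
onion top 0.84 [169. 242.] 294 (np.int64(158), np.int64(235), np.int64(177), np.int64(253))
```

View pics/s0.png

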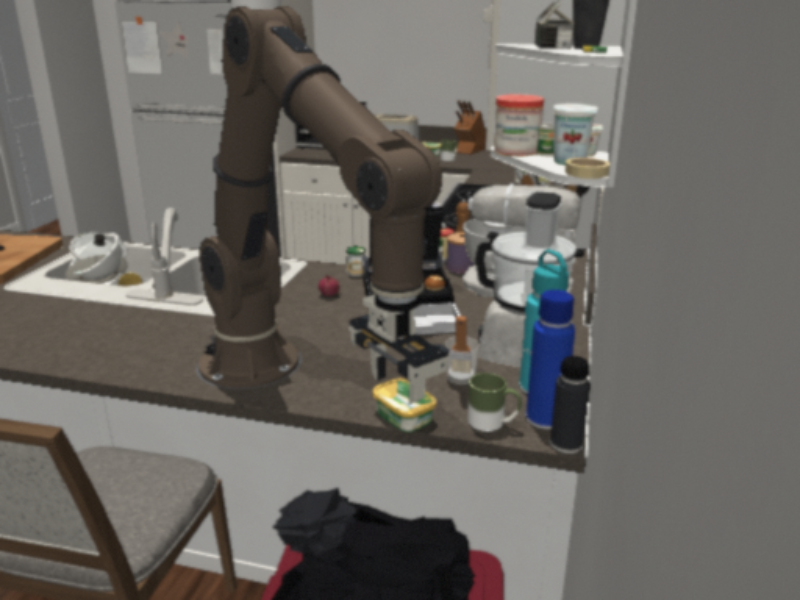

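View pics/t0.png

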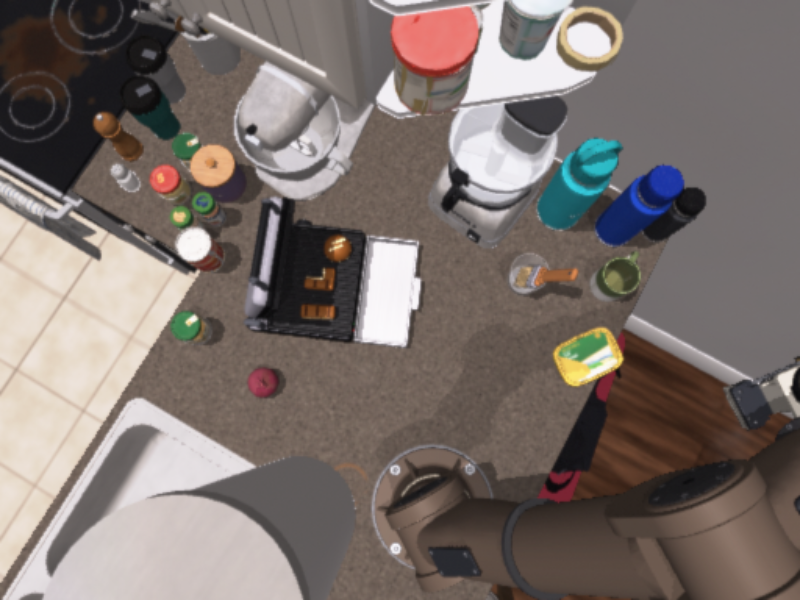

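The side view shows the grill behind the gripper and the brush at (460,335), leaning in the tumbler. In the top view the tray is at (390,290), the heel at (338,247), the corner at (320,280) and the strip at (318,312). The lid's edge and handle run along x≈265, and the tumbler is at (530,272) with the brush handle pointing right to (575,275).

```bash
python3 - <<'E'
from h import *
b=get_image('top')[:,:,::-1];a=get_image('side')[:,:,::-1]
A=cv2.resize(b[115:232,145:301],(780,585),interpolation=cv2.INTER_CUBIC)
cv2.imwrite('pics/t1.png',A)
B=cv2.resize(b[150:210,315:385],(700,600),interpolation=cv2.INTER_CUBIC)
C=cv2.resize(a[190:250,270:320],(500,600),interpolation=cv2.INTER_CUBIC)
cv2.imwrite('pics/b1.png',cv2.resize(np.hstack([B,C]),(800,400)))
E
```

```text
(no output)
```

View pics/t1.png

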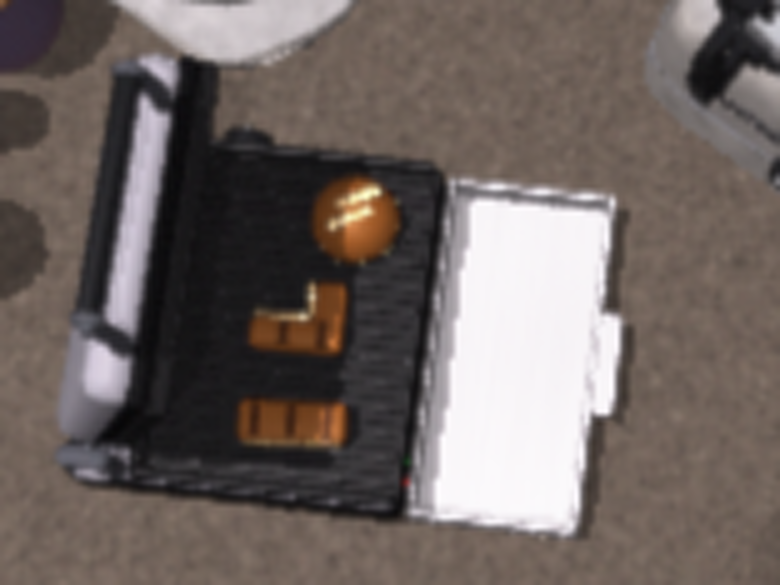

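View pics/b1.png

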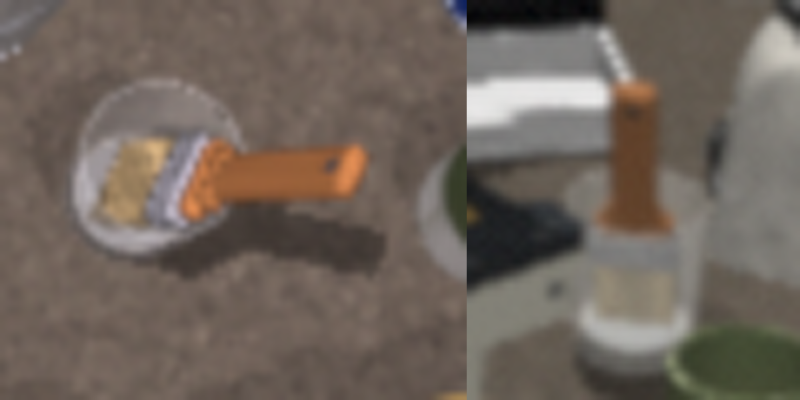

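The crops are sharp. In t1 the tray rim corners are at (448,178), (615,197), (578,535) and (412,520), and the handle bar runs from (127,68) to (88,322). In b1 the brush handle end is at (355,170), and the tumbler rim circle spans x 72–245 and y 80–255. I'll fit poses to these.

```bash
cat > fit.py <<'E'
from h import *
from scipy.optimize import least_squares as LS
def G(g,p): # grill->world ; g=x,y,yaw where grill x axis = angle
    p=np.atleast_2d(p);c,s=np.cos(g[2]),np.sin(g[2])
    return np.c_[g[0]+c*p[:,0]-s*p[:,1],g[1]+s*p[:,0]+c*p[:,1],p[:,2]]
t=lambda u,v:[145+u/5-.4,115+v/5-.4]
px=np.array([t(448,178),t(615,197),t(578,535),t(412,520)])
P=np.array([[-94,-119,34],[-210,-119,34],[-210,119,34],[-94,119,34]])/1e3
r=LS(lambda g:(proj('top',G(g,P))-px).ravel(),[.5,.3,1.57]);g=r.x
print('grill',g,r.fun.round(1))
hp=np.array([t(125,72),t(90,322)])
def H(th,y):return np.array([[.108-.252*np.cos(th)+.034*np.sin(th),yy,.088+.252*np.sin(th)+.034*np.cos(th)] for yy in y])
r=LS(lambda q:(proj('top',G(g,H(q[0],[-.068+q[1],.068+q[1]])))-hp).ravel(),[1.2,0]);print('lid',r.x,r.fun.round(1))
pc=lambda n,u,v,z:(n,atz('top',t(u,v),z))
c,s=np.cos(g[2]),np.sin(g[2])
for n,w in (pc('heel',357,222,.085),pc('corner',300,318,.085),pc('strip',293,422,.087)):
    d=w[:2]-g[:2];print(n,w.round(3),'grill',(c*d[0]+s*d[1]).round(3),(-s*d[0]+c*d[1]).round(3))
tb=lambda u,v:[315+u/6.667-.4,150+v/6.667-.4]
print('rim',atz('top',tb(160,167),.093),atz('top',tb(72,167),.093),atz('top',tb(245,167),.093))
print('hend',atz('top',tb(353,168),.197),'neck',atz('top',tb(220,180),.011+.102*np.cos(.41)))
# brush fit: tip pos xy + azimuth, with both cams
sc=lambda u,v:[270+(u-466.67)/6.667-.4,190+v/6.667-.4]
def B(q,pts):
    az=q[2];l=.41;h=np.array([np.cos(az),np.sin(az),0]);z=h*np.sin(l)+np.array([0,0,np.cos(l)])
    x=h*np.cos(l)-np.array([0,0,np.sin(l)]);y=np.cross(z,x)
    return np.array([q[0],q[1],.014])+np.array(pts)@np.array([x,y,z])
pts=[[0,0,.2],[0,0,.102]]
r=LS(lambda q:np.r_[(proj('top',B(q,pts))-[tb(353,168),tb(220,180)]).ravel(),(proj('side',B(q,pts))-[sc(636,92),sc(634,215)]).ravel()],[.45,-.2,-1.57])
print('brush',r.x,r.fun.round(1),'grip',B(r.x,[[0,0,.155]]),'end',B(r.x,[[0,0,.2]]))
E
python3 fit.py
```

```text
grill [0.47867219 0.24466906 1.46115979] [ 0.2  0.6 -0.2 -0.   0.4 -0.  -0.4 -0.5]
lid [ 1.25236991 -0.00403863] [ 0.1  0.8 -0.1 -0.8]
heel [0.543 0.197 0.085] grill -0.04 -0.07
corner [0.478 0.234 0.085] grill -0.011 -0.0
strip [0.407 0.237 0.087] grill -0.015 0.07
rim [ 0.48403353 -0.20912968  0.093     ] [ 0.4844295  -0.16567723  0.093     ] [ 0.4836513  -0.25107459  0.093     ]
hend [ 0.45866261 -0.27436246  0.197     ] neck [ 0.47456265 -0.23568063  0.10454632]
brush [ 0.48902041 -0.20112136 -1.95638615] [ 0.2 -0.2  1.2  0.  -0.2 -1.3 -0.3 -1.9] grip [[ 0.46578293 -0.25836939  0.15615373]] end [[ 0.45903657 -0.27498978  0.19742416]]
```

```bash
cat > k.py <<'E'
from fit import *
tip=np.array([.489,-.201,.014]);h=np.array([-.377,-.926,0]);h/=np.linalg.norm(h)
gx=np.array([np.cos(g[2]),np.sin(g[2]),0]);gy=np.array([-gx[1],gx[0],0]);UP=np.array([0,0,1.])
def brushR(h,l):  # tool rotation for brush leaning l toward h, tool in line with handle
    z=-(h*np.sin(l)+UP*np.cos(l));y=h*np.cos(l)-UP*np.sin(l);return np.c_[np.cross(y,z),y,z]
def rel(pos,Rm,note=''):
    s=observe();R0=R.from_rotvec(s['ee_rot']).as_matrix()
    d=R0.T@(np.array(pos)-s['position']);w=R.from_matrix(R0.T@Rm).as_rotvec()
    print(note,'shift',d.round(4),np.linalg.norm(d).round(3),'rot',w.round(3),np.degrees(np.linalg.norm(w)).round(1))
E
cat > step.py <<'E'
from k import *
Rm=brushR(h,.41);print(Rm.round(2))
rel(tip-Rm[:,2]*.27,Rm,'pre')
rel(tip-Rm[:,2]*.141,Rm,'grasp')
Rm2=Rm@np.diag([-1,-1,1]);rel(tip-Rm[:,2]*.27,Rm2,'pre flip')
E
python3 step.py | tail -7
```

```text
brush [ 0.48902041 -0.20112136 -1.95638615] [ 0.2 -0.2  1.2  0.  -0.2 -1.3 -0.3 -1.9] grip [[ 0.46578293 -0.25836939  0.15615373]] end [[ 0.45903657 -0.27498978  0.19742416]]
[[ 0.93 -0.35  0.15]
 [-0.38 -0.85  0.37]
 [ 0.   -0.4  -0.92]]
pre shift [ 0.305  -0.1795 -0.0349] 0.356 rot [0.39  0.157 0.755] 49.5
grasp shift [ 0.3407 -0.2166  0.0834] 0.412 rot [0.39  0.157 0.755] 49.5
pre flip shift [ 0.305  -0.1795 -0.0349] 0.356 rot [-0.196  0.485 -2.334] 137.1
```

Call:
jog_arm:
  motion:
    - [[0.305, -0.18, -0.035, 0.39, 0.157, 0.755, 0], [0.305, -0.18, -0.035, 0.39, 0.157, 0.755, 0], [0.305, -0.18, -0.035, 0.39, 0.157, 0.755, 0], [0.305, -0.18, -0.035, 0.39, 0.157, 0.755, 0], [0.305, -0.18, -0.035, 0.39, 0.157, 0.755, 0], [0.305, -0.18, -0.035, 0.39, 0.157, 0.755, 0], [0.305, -0.18, -0.035, 0.39, 0.157, 0.755, 0], [0.305, -0.18, -0.035, 0.39, 0.157, 0.755, 0], [0.305, -0.18, -0.035, 0.39, 0.157, 0.755, 0], [0.305, -0.18, -0.035, 0.39, 0.157, 0.755, 0]]

```text
clock: 2.43
position: [0.4519, -0.2946, 0.2628]
ee_rot: [-2.685, 0.513, -0.11]
force: [0.1, -0.3, 0.2]
width: 0.501
gripper_force: 0.0
```

```bash
python3 step.py | tail -3; python3 - <<'E'
from h import *
s=observe();print(s['joints'].round(2),s['clock'])
b=get_image('top')[:,:,::-1];a=get_image('side')[:,:,::-1]
B=cv2.resize(b[140:220,305:395],(675,600),interpolation=cv2.INTER_CUBIC)
C=cv2.resize(a[170:250,260:330],(525,600),interpolation=cv2.INTER_CUBIC)
cv2.imwrite('pics/b2.png',cv2.resize(np.hstack([B,C]),(800,400)))
E
```

```text
pre shift [-0.001   0.0068 -0.0017] 0.007 rot [-0.003  0.002  0.008] 0.5
grasp shift [-0.0007  0.0073  0.1273] 0.127 rot [-0.003  0.002  0.008] 0.5
pre flip shift [-0.001   0.0068 -0.0017] 0.007 rot [-3.000e-03 -5.000e-03 -3.133e+00] 179.5
[ 0.74  0.37  0.    1.66 -0.4   1.29 -1.06] 2.4333
```

View pics/b2.png

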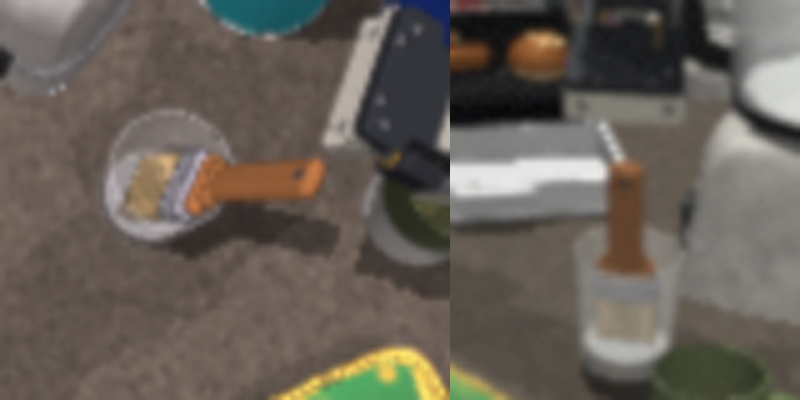

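Call:
jog_arm:
  motion:
    - [[-0.001, 0.007, 0.0, 0, 0, 0, 0], [-0.001, 0.007, 0.04, 0, 0, 0, 0], [-0.001, 0.007, 0.07, 0, 0, 0, 0], [-0.001, 0.007, 0.1, 0, 0, 0, 0], [-0.001, 0.007, 0.127, 0, 0, 0, 0], [-0.001, 0.007, 0.127, 0, 0, 0, 0], [-0.001, 0.007, 0.127, 0, 0, 0, 0], [-0.001, 0.007, 0.127, 0, 0, 0, 0]]

```text
clock: 3.2
position: [0.4638, -0.2612, 0.1435]
ee_rot: [-2.687, 0.528, -0.111]
force: [-0.6, 0.0, 0.0]
width: 0.497
gripper_force: 0.0
```

```bash
python3 step.py | tail -2; python3 - <<'E'
from h import *
b=get_image('top')[:,:,::-1];a=get_image('side')[:,:,::-1]
B=cv2.resize(b[140:220,305:395],(675,600),interpolation=cv2.INTER_CUBIC)
C=cv2.resize(a[170:250,260:330],(525,600),interpolation=cv2.INTER_CUBIC)
cv2.imwrite('pics/b3.png',cv2.resize(np.hstack([B,C]),(800,400)))
E
```

```text
grasp shift [ 0.0006 -0.0083  0.0038] 0.009 rot [ 0.001 -0.002 -0.001] 0.1
pre flip shift [ 0.0009 -0.0082 -0.1252] 0.125 rot [-3.00e-03 -1.00e-03  3.14e+00] 179.9
```

View pics/b3.png

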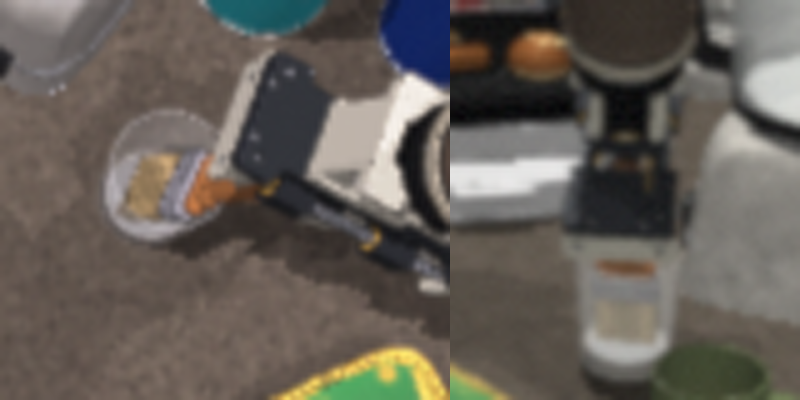

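Call:
jog_arm:
  motion:
    - [[0, -0.008, 0.002, 0, 0, 0, 0], [0, -0.008, 0.002, 0, 0, 0, 0], [0, -0.008, 0.002, 0, 0, 0, 1], [0, -0.008, 0.002, 0, 0, 0, 1], [0, -0.008, 0.002, 0, 0, 0, 1], [0, -0.008, 0.002, 0, 0, 0, 1], [0, -0.008, 0.002, 0, 0, 0, 1]]
  force: 30

```text
clock: 3.88
position: [0.467, -0.2515, 0.1438]
ee_rot: [-2.686, 0.526, -0.109]
force: [-0.0, 0.7, -0.2]
width: 0.184
gripper_force: 0.1
```

```bash
python3 step.py | tail -2; python3 -c "
from h import *
s=observe();print(s['width'],s['gripper_force'],s['force'],s['ft_torque'])"
```

```text
grasp shift [ 0.0014  0.0013 -0.    ] 0.002 rot [-0.  0.  0.] 0.0
pre flip shift [ 0.0013  0.0012 -0.129 ] 0.129 rot [-0.    -0.    -3.141] 180.0
0.18368321312984529 0.07522982478974427 [-0.04016184  0.74175616 -0.1663483 ] [-0.42761679  0.2213236  -0.03963909]
```

Call:
jog_arm:
  motion:
    - [[0, 0, 0, 0, 0, 0, 1], [0, 0, 0, 0, 0, 0, 1], [0, 0, 0, 0, 0, 0, 1], [0, 0, 0, 0, 0, 0, 1]]

```text
clock: 4.22
position: [0.467, -0.2514, 0.1438]
ee_rot: [-2.686, 0.525, -0.109]
force: [0.2, 0.6, 0.4]
width: 0.155
gripper_force: 29.8
```

```bash
cat > step.py <<'E'
from k import *
s=observe();print(s['width'],s['gripper_force'],s['force'].round(2),s['ft_torque'].round(2))
Rm=brushR(h,.41);rel(tip-Rm[:,2]*.141,Rm,'grasp')
rel(tip-Rm[:,2]*.28,Rm,'lifted')
E
python3 step.py | tail -3
```

```text
0.15486058439970313 29.83961910009384 [0.23 0.58 0.38] [-0.27  0.21  0.07]
grasp shift [ 0.0014  0.0014 -0.    ] 0.002 rot [-0.  0.  0.] 0.0
lifted shift [ 0.0013  0.0013 -0.139 ] 0.139 rot [-0.  0.  0.] 0.0
```

Call:
jog_arm:
  motion:
    - [[0, -0.002, -0.005, 0, 0, 0, 1], [0, -0.003, -0.025, 0, 0, 0, 1], [0, -0.003, -0.05, 0, 0, 0, 1], [0, -0.003, -0.08, 0, 0, 0, 1], [0, -0.003, -0.11, 0, 0, 0, 1], [0, -0.003, -0.145, 0, 0, 0, 1], [0, -0.003, -0.165, 0, 0, 0, 1], [0, -0.003, -0.165, 0, 0, 0, 1]]

```text
clock: 4.88
position: [0.4436, -0.3132, 0.3007]
ee_rot: [-2.69, 0.529, -0.118]
force: [-0.1, -0.3, -0.3]
width: 0.155
gripper_force: 29.8
```

```bash
cat > step.py <<'E'
from k import *
s=observe();print(s['width'],s['gripper_force'],s['force'].round(2),s['joints'].round(2))
f=-gx
for l in(.65,.8):
    print('body corner grill x,z',(55-207*np.sin(l)+95*np.cos(l)).round(),(65+207*np.cos(l)+95*np.sin(l)).round())
def tcp(x,y,z,l,grip=.141):  # tip at grill coords
    T=G(g,[[x,y,z]])[0];Rm=brushR(f,l);return T-Rm[:,2]*grip,Rm
for y in(.07,0,-.07):
    p,Rm=tcp(-.05,y,.20,.75);print(p.round(3));rel(p,Rm,f'y{y}')
c=get_image('top')
r=silhouettes('cup','top')[:1];print([ (q['p'],q['pixel']) for q in r])
cv2.imwrite('pics/t4.png',cv2.resize(c[100:260,90:410,::-1],(800,400)))
E
python3 step.py | tail -10
```

```text
0.15544920219529224 29.84062135219574 [-0.08 -0.32 -0.26] [ 0.75  0.35  0.02  1.6  -0.39  1.37 -1.07]
body corner grill x,z 5.0 287.0
body corner grill x,z -27.0 277.0
[0.393 0.107 0.303]
y0.07 shift [-0.2062 -0.341   0.1428] 0.423 rot [ 0.342 -0.159 -0.232] 25.4
[0.463 0.099 0.303]
y0 shift [-0.1389 -0.3586  0.1508] 0.413 rot [ 0.342 -0.159 -0.232] 25.4
[0.532 0.092 0.303]
y-0.07 shift [-0.0717 -0.3762  0.1589] 0.415 rot [ 0.342 -0.159 -0.232] 25.4
[(0.91, [338.3, 173.6])]
```

View pics/t4.png

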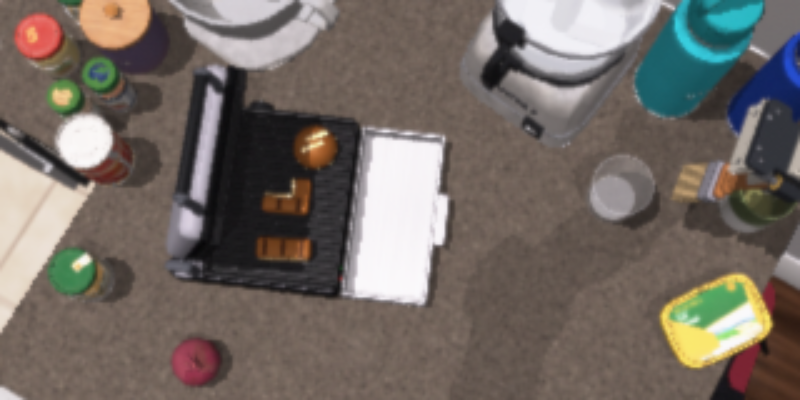

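The brush is out and gripped, with its bristles at (690,183) in t4. The tumbler still stands at (621,188), and the crusts and lid are unchanged. Next I'll go over the strip lane.

```bash
cat >> k.py <<'E'
f=-gx
def tcp(x,y,z,l,grip=.141):
    T=G(g,[[x,y,z]])[0];Rm=brushR(f,l);return T-Rm[:,2]*grip,Rm
def st():
    s=observe();print(s['clock'],'w',round(s['width'],3),s['gripper_force'].__round__(1),'F',s['force'].round(2),'J',s['joints'].round(2))
    Rm=R.from_rotvec(s['ee_rot']).as_matrix();T=s['position']+Rm[:,2]*.141;d=T[:2]-g[:2]
    print('tip grill',(d@gx[:2]).round(4),(d@gy[:2]).round(4),T[2].round(4),'lean',np.arccos(-Rm[2,2]).round(3))
E
sed -i 's/^print/#print/; s/;print(.lid.*//' fit.py; python3 - <<'E' | tail -4
from k import *
st();p,Rm=tcp(-.05,.07,.15,.7);rel(p,Rm,'pre')
E
```

```text
strip [0.407 0.237 0.087] grill -0.015 0.07
4.9833 w 0.155 29.8 F [-0.3   1.   -1.66] J [ 0.75  0.35  0.02  1.6  -0.39  1.37 -1.07]
tip grill -0.5014 -0.041 0.1675 lean 0.41
pre shift [-0.2054 -0.3263  0.1839] 0.427 rot [ 0.289 -0.147 -0.236] 23.0
```

Call:
jog_arm:
  motion:
    - [[-0.205, -0.326, 0.184, 0.289, -0.147, -0.236, 1], [-0.205, -0.326, 0.184, 0.289, -0.147, -0.236, 1], [-0.205, -0.326, 0.184, 0.289, -0.147, -0.236, 1], [-0.205, -0.326, 0.184, 0.289, -0.147, -0.236, 1], [-0.205, -0.326, 0.184, 0.289, -0.147, -0.236, 1], [-0.205, -0.326, 0.184, 0.289, -0.147, -0.236, 1], [-0.205, -0.326, 0.184, 0.289, -0.147, -0.236, 1], [-0.205, -0.326, 0.184, 0.289, -0.147, -0.236, 1], [-0.205, -0.326, 0.184, 0.289, -0.147, -0.236, 1], [-0.205, -0.326, 0.184, 0.289, -0.147, -0.236, 1]]

```text
clock: 5.82
position: [0.3929, 0.1047, 0.2573]
ee_rot: [-2.438, 0.134, -0.045]
force: [1.7, 1.1, -1.3]
width: 0.151
gripper_force: 29.8
```

Call:
jog_arm:
  motion:
    - [[0, 0, 0, 0, 0, 0, 1], [0, 0, 0, 0, 0, 0, 1], [0, 0, 0, 0, 0, 0, 1]]

```text
clock: 6.07
position: [0.3941, 0.1026, 0.2579]
ee_rot: [-2.438, 0.133, -0.046]
force: [0.6, 0.6, -0.4]
width: 0.151
gripper_force: 29.8
```

```bash
python3 - <<'E' | tail -5
from k import *
st()
for q in((-.05,.07,.15),(.058,.07,.115),(.058,.07,.085)):
    p,Rm=tcp(*q,.7);rel(p,Rm,q)
E
```

```text
6.0667 w 0.151 29.8 F [ 0.64  0.6  -0.4 ] J [ 0.5   0.15 -0.31  2.15 -0.77  1.07 -1.03]
tip grill -0.0596 0.0689 0.1502 lean 0.701
(-0.05, 0.07, 0.15) shift [-0.0015 -0.0073  0.0063] 0.01 rot [-0.001  0.002  0.   ] 0.1
(0.058, 0.07, 0.115) shift [-0.0012 -0.0673  0.1027] 0.123 rot [-0.001  0.002  0.   ] 0.1
(0.058, 0.07, 0.085) shift [-0.0012 -0.048   0.1256] 0.134 rot [-0.001  0.002  0.   ] 0.1
```

Call:
jog_arm:
  motion:
    - [[-0.001, -0.017, 0.026, 0, 0, 0, 1], [-0.001, -0.034, 0.051, 0, 0, 0, 1], [-0.001, -0.051, 0.077, 0, 0, 0, 1], [-0.001, -0.067, 0.103, 0, 0, 0, 1], [-0.001, -0.067, 0.103, 0, 0, 0, 1], [-0.001, -0.058, 0.114, 0, 0, 0, 1], [-0.001, -0.048, 0.126, 0, 0, 0, 1], [-0.001, -0.048, 0.126, 0, 0, 0, 1], [-0.001, -0.048, 0.126, 0, 0, 0, 1]]

```text
clock: 6.82
position: [0.4068, 0.2188, 0.1927]
ee_rot: [-2.437, 0.137, -0.046]
force: [-0.7, 0.7, -0.1]
width: 0.155
gripper_force: 29.8
```

```bash
python3 - <<'E' | tail -4
from k import *
st()
for q in((.058,.07,.07),(.058,.07,.067)):
    p,Rm=tcp(*q,.7);rel(p,Rm,q)
b=get_image('top')[:,:,::-1];a=get_image('side')[:,:,::-1]
B=cv2.resize(b[115:225,150:270],(640,587),interpolation=cv2.INTER_CUBIC)
cv2.imwrite('pics/t5.png',B)
E
```

```text
6.8167 w 0.155 29.8 F [-0.73  0.67 -0.15] J [ 0.31  0.25 -0.46  2.25 -0.94  0.72 -1.07]
tip grill 0.0574 0.0688 0.085 lean 0.701
(0.058, 0.07, 0.07) shift [-0.0013  0.009   0.0119] 0.015 rot [-0.001  0.001 -0.003] 0.2
(0.058, 0.07, 0.067) shift [-0.0013  0.011   0.0142] 0.018 rot [-0.001  0.001 -0.003] 0.2
```

View pics/t5.png

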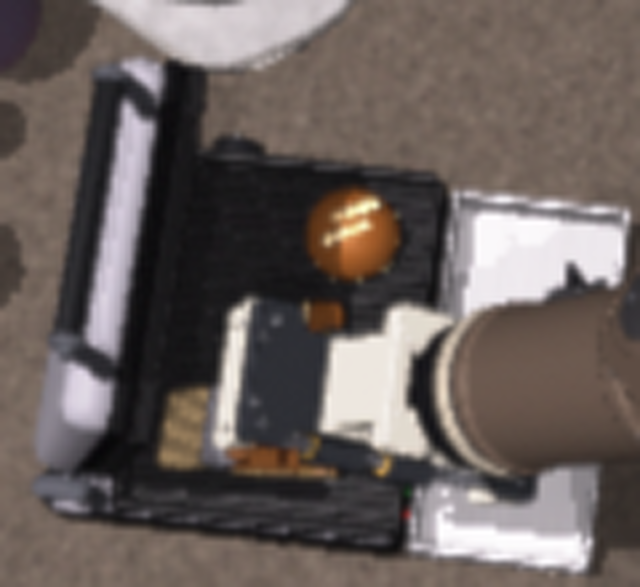

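Call:
jog_arm:
  motion:
    - [[-0.001, 0.004, 0.006, 0, 0, 0, 1], [-0.001, 0.009, 0.012, 0, 0, 0, 1], [-0.001, 0.009, 0.012, 0, 0, 0, 1], [-0.001, 0.009, 0.012, 0, 0, 0, 1]]

```text
clock: 7.25
position: [0.4055, 0.2206, 0.178]
ee_rot: [-2.437, 0.134, -0.047]
force: [0.3, -0.2, -1.0]
width: 0.154
gripper_force: 29.8
```

Call:
jog_arm:
  motion:
    - [[0, 0.0013, 0.0015, 0, 0, 0, 1], [0, 0.0013, 0.0015, 0, 0, 0, 1], [0, 0.0013, 0.0015, 0, 0, 0, 1]]

```text
clock: 7.5
position: [0.4058, 0.2207, 0.1764]
ee_rot: [-2.437, 0.133, -0.048]
force: [0.4, 0.6, 0.1]
width: 0.153
gripper_force: 29.8
```

Call:
jog_arm:
  motion:
    - [[0, 0.0013, 0.0015, 0, 0, 0, 1], [0, 0.0013, 0.0015, 0, 0, 0, 1], [0, 0.0013, 0.0015, 0, 0, 0, 1]]

```text
clock: 7.75
position: [0.4059, 0.2207, 0.1744]
ee_rot: [-2.437, 0.134, -0.048]
force: [-0.2, -0.2, 0.7]
width: 0.148
gripper_force: 29.8
```

```bash
python3 - <<'E' | tail -5
from k import *
st()
for q in((0,.07,.067),(-.06,.07,.067),(-.12,.07,.067)):
    p,Rm=tcp(*q,.7);rel(p,Rm,q)
E
```

```text
7.75 w 0.148 29.8 F [-0.17 -0.18  0.68] J [ 0.31  0.29 -0.48  2.27 -0.98  0.67 -1.01]
tip grill 0.0592 0.0698 0.0667 lean 0.701
(0, 0.07, 0.067) shift [-0.0003  0.0448 -0.0384] 0.059 rot [-0.001  0.     0.   ] 0.1
(-0.06, 0.07, 0.067) shift [-0.0003  0.0906 -0.0771] 0.119 rot [-0.001  0.     0.   ] 0.1
(-0.12, 0.07, 0.067) shift [-0.0004  0.1365 -0.1158] 0.179 rot [-0.001  0.     0.   ] 0.1
```

Call:
jog_arm:
  motion:
    - [[0, 0.0013, 0.0015, 0, 0, 0, 1], [0, 0.0013, 0.0015, 0, 0, 0, 1], [0, 0.0013, 0.0015, 0, 0, 0, 1]]

```text
clock: 8.0
position: [0.4059, 0.2206, 0.1724]
ee_rot: [-2.437, 0.134, -0.048]
force: [1.4, 0.5, 1.1]
width: 0.153
gripper_force: 29.8
```

Call:
jog_arm:
  motion:
    - [[0, 0.0013, 0.0015, 0, 0, 0, 1], [0, 0.0013, 0.0015, 0, 0, 0, 1], [0, 0.0013, 0.0015, 0, 0, 0, 1]]

```text
clock: 8.25
position: [0.4058, 0.2206, 0.1703]
ee_rot: [-2.437, 0.134, -0.048]
force: [1.0, -0.4, 1.2]
width: 0.152
gripper_force: 29.8
```

```bash
python3 - <<'E' | tail -2
from k import *
st()
E
```

```text
8.25 w 0.152 29.8 F [ 1.02 -0.42  1.16] J [ 0.31  0.3  -0.48  2.27 -0.99  0.66 -1.  ]
tip grill 0.0591 0.0699 0.0626 lean 0.701
```

Call:
jog_arm:
  motion:
    - [[0, 0.0083, -0.0057, 0, 0, 0, 1], [0, 0.016, -0.012, 0, 0, 0, 1], [0, 0.0236, -0.0185, 0, 0, 0, 1], [0, 0.0312, -0.025, 0, 0, 0, 1], [0, 0.0389, -0.0314, 0, 0, 0, 1], [0, 0.0465, -0.0379, 0, 0, 0, 1], [0, 0.0541, -0.0443, 0, 0, 0, 1], [0, 0.0618, -0.0508, 0, 0, 0, 1], [0, 0.0694, -0.0572, 0, 0, 0, 1], [0, 0.077, -0.0637, 0, 0, 0, 1]]

```text
clock: 9.08
position: [0.3946, 0.1203, 0.1694]
ee_rot: [-2.437, 0.133, -0.048]
force: [0.6, 2.8, 3.6]
width: 0.154
gripper_force: 29.9
```

```bash
python3 - <<'E' | tail -3
from k import *
st()
p,Rm=tcp(-.125,.07,.064,.7);rel(p,Rm)
E
```

```text
9.0833 w 0.154 29.9 F [0.58 2.79 3.61] J [ 0.48  0.3  -0.37  2.27 -0.87  0.83 -0.88]
tip grill -0.0418 0.07 0.0617 lean 0.701
 shift [-0.0001  0.0619 -0.0554] 0.083 rot [-0.001  0.001 -0.   ] 0.1
```

Call:
jog_arm:
  motion:
    - [[0, 0.0076, -0.0065, 0, 0, 0, 1], [0, 0.0153, -0.0129, 0, 0, 0, 1], [0, 0.0229, -0.0194, 0, 0, 0, 1], [0, 0.0305, -0.0258, 0, 0, 0, 1], [0, 0.0382, -0.0323, 0, 0, 0, 1], [0, 0.0455, -0.0395, 0, 0, 0, 1], [0, 0.0525, -0.047, 0, 0, 0, 1], [0, 0.06, -0.054, 0, 0, 0, 1], [0, 0.066, -0.06, 0, 0, 0, 1], [0, 0.066, -0.06, 0, 0, 0, 1]]

```text
clock: 9.92
position: [0.3855, 0.0305, 0.1724]
ee_rot: [-2.438, 0.136, -0.05]
force: [-0.5, 0.2, -0.8]
width: 0.153
gripper_force: 30.0
```

```bash
python3 - <<'E' | tail -9
from k import *
st()
for q in((-.13,.07,.125),(-.05,.006,.13),(.058,.006,.115),(.058,.006,.07)):
    p,Rm=tcp(*q,.7);rel(p,Rm,q)
b=get_image('top')[:,:,::-1];a=get_image('side')[:,:,::-1]
for n in('crust_strip','crust_corner','baguette_heel'):
  print([(round(q['p'],2),q['pixel']) for q in silhouettes(n,'top')])
B=cv2.resize(b[115:225,150:270],(436,400),interpolation=cv2.INTER_CUBIC)
C=cv2.resize(a[150:250,220:310],(360,400),interpolation=cv2.INTER_CUBIC)
cv2.imwrite('pics/t6.png',np.hstack([B,C]))
E
```

```text
9.9167 w 0.153 30.0 F [-0.53  0.24 -0.77] J [ 0.62  0.32 -0.28  2.21 -0.74  0.97 -0.79]
tip grill -0.1322 0.069 0.0646 lean 0.7
(-0.13, 0.07, 0.125) shift [-0.0009 -0.0406 -0.0448] 0.06 rot [-0.    -0.001 -0.002] 0.1
(-0.05, 0.006, 0.13) shift [ 0.063  -0.1051  0.003 ] 0.123 rot [-0.    -0.001 -0.002] 0.1
(0.058, 0.006, 0.115) shift [ 0.0628 -0.178   0.0841] 0.207 rot [-0.    -0.001 -0.002] 0.1
(0.058, 0.006, 0.07) shift [ 0.0628 -0.149   0.1185] 0.2 rot [-0.    -0.001 -0.002] 0.1
[(0.69, [172.3, 164.4])]
[(0.45, [206.1, 181.0])]
[(0.51, [215.5, 157.2])]
```

View pics/t6.png

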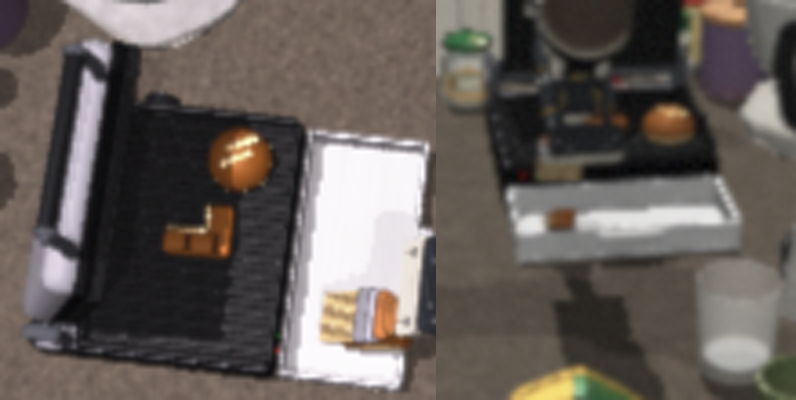

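The strip is in the tray, and shows at (560,218) in the side half. The corner (200,238) and the heel (240,160) haven't moved. Corner lane next.

Call:
jog_arm:
  motion:
    - [[0, -0.022, -0.024, 0, 0, 0, 1], [0, -0.0406, -0.0448, 0, 0, 0, 1], [0.02, -0.065, -0.025, 0, 0, 0, 1], [0.045, -0.085, -0.01, 0, 0, 0, 1], [0.063, -0.105, 0.003, 0, 0, 0, 1], [0.063, -0.13, 0.03, 0, 0, 0, 1], [0.063, -0.155, 0.057, 0, 0, 0, 1], [0.063, -0.178, 0.084, 0, 0, 0, 1], [0.063, -0.178, 0.084, 0, 0, 0, 1], [0.063, -0.165, 0.1, 0, 0, 0, 1]]

```text
clock: 11.0
position: [0.4686, 0.2189, 0.2052]
ee_rot: [-2.436, 0.124, -0.051]
force: [0.8, -0.5, -1.1]
width: 0.156
gripper_force: 30.0
```

```bash
python3 - <<'E' | tail -3
from k import *
st()
for q in((.058,.006,.07),(.058,.006,.063)):
    p,Rm=tcp(*q,.7);rel(p,Rm,q)
E
```

```text
tip grill 0.0645 0.0073 0.0976 lean 0.703
(0.058, 0.006, 0.07) shift [0.001  0.0224 0.0169] 0.028 rot [-0.003  0.001  0.007] 0.5
(0.058, 0.006, 0.063) shift [0.001  0.0269 0.0222] 0.035 rot [-0.003  0.001  0.007] 0.5
```

Call:
jog_arm:
  motion:
    - [[0, 0.005, 0.006, 0, 0, 0, 1], [0, 0.01, 0.012, 0, 0, 0, 1], [0, 0.015, 0.018, 0, 0, 0, 1], [0, 0.018, 0.021, 0, 0, 0, 1], [0, 0.02, 0.0237, 0, 0, 0, 1], [0, 0.02, 0.0237, 0, 0, 0, 1], [0, 0.02, 0.0237, 0, 0, 0, 1]]

```text
clock: 11.58
position: [0.4688, 0.2153, 0.172]
ee_rot: [-2.437, 0.134, -0.048]
force: [-0.6, 0.6, 1.1]
width: 0.153
gripper_force: 30.0
```

```bash
python3 - <<'E' | tail -3
from k import *
st()
p,Rm=tcp(.055,.006,.0615,.7);rel(p,Rm)
E
```

```text
11.5833 w 0.153 30.0 F [-0.62  0.57  1.1 ] J [ 0.3   0.38 -0.46  2.13 -0.88  0.69 -1.09]
tip grill 0.0608 0.0067 0.0643 lean 0.702
 shift [ 0.0006  0.0059 -0.0016] 0.006 rot [-0.002  0.    -0.   ] 0.1
```

Call:
jog_arm:
  motion:
    - [[0, 0.0018, 0.0021, 0, 0, 0, 1], [0, 0.0094, -0.0044, 0, 0, 0, 1], [0, 0.017, -0.0109, 0, 0, 0, 1], [0, 0.0246, -0.0173, 0, 0, 0, 1], [0, 0.0322, -0.0238, 0, 0, 0, 1], [0, 0.0399, -0.0302, 0, 0, 0, 1], [0, 0.0475, -0.0367, 0, 0, 0, 1], [0, 0.0551, -0.0431, 0, 0, 0, 1], [0, 0.0628, -0.0496, 0, 0, 0, 1], [0, 0.0704, -0.056, 0, 0, 0, 1]]

```text
clock: 12.42
position: [0.4586, 0.125, 0.1691]
ee_rot: [-2.437, 0.133, -0.048]
force: [0.7, 4.4, 4.6]
width: 0.153
gripper_force: 30.0
```

Call:
jog_arm:
  motion:
    - [[0, 0.0076, -0.0065, 0, 0, 0, 1], [0, 0.0153, -0.0129, 0, 0, 0, 1], [0, 0.0229, -0.0194, 0, 0, 0, 1], [0, 0.0305, -0.0258, 0, 0, 0, 1], [0, 0.0382, -0.0323, 0, 0, 0, 1], [0, 0.0458, -0.0387, 0, 0, 0, 1], [0, 0.053, -0.046, 0, 0, 0, 1], [0, 0.0605, -0.053, 0, 0, 0, 1], [0, 0.068, -0.06, 0, 0, 0, 1], [0, 0.073, -0.066, 0, 0, 0, 1]]

```text
clock: 13.25
position: [0.4478, 0.0263, 0.1719]
ee_rot: [-2.438, 0.135, -0.048]
force: [0.4, -0.0, -0.8]
width: 0.151
gripper_force: 30.0
```

```bash
python3 - <<'E' | tail -9
from k import *
st()
for q in((-.13,.006,.125),(-.05,-.07,.13),(.05,-.07,.115),(.05,-.07,.063)):
    p,Rm=tcp(*q,.7);rel(p,Rm,q)
b=get_image('top')[:,:,::-1];get_image('side')
for n in('crust_strip','crust_corner','baguette_heel'):
  for c in('top','side'):
    print(n,c,[(round(q['p'],2),np.round(q['pixel']).tolist(),int(q['mask'].sum())) for q in silhouettes(n,c)])
cv2.imwrite('pics/t7.png',b)
pl=b[135:215,180:250].astype(int);m=(pl[:,:,2]-pl[:,:,0]>70);n,l,stt,ce=cv2.connectedComponentsWithStats(m.astype(np.uint8));print([(s[4],np.round(c+[180,135]).tolist()) for s,c in zip(stt[1:],ce[1:]) if s[4]>15])
E
```

```text
(0.05, -0.07, 0.115) shift [ 0.0767 -0.1702  0.0768] 0.202 rot [-0.     0.    -0.001] 0.1
(0.05, -0.07, 0.063) shift [ 0.0767 -0.1367  0.1166] 0.195 rot [-0.     0.    -0.001] 0.1
crust_strip top [(0.66, [203.0, 180.0], 6713), (0.56, [255.0, 206.0], 131)]
crust_strip side [(0.55, [249.0, 205.0], 24)]
crust_corner top [(0.49, [169.0, 168.0], 1605), (0.24, [170.0, 243.0], 264)]
crust_corner side [(0.57, [267.0, 206.0], 23)]
baguette_heel top [(0.75, [214.0, 156.0], 231)]
baguette_heel side []
[(np.int32(156), [216.0, 159.0]), (np.int32(44), [244.0, 181.0]), (np.int32(26), [243.0, 187.0]), (np.int32(40), [247.0, 206.0])]
```

Call:
jog_arm:
  motion:
    - [[0, -0.022, -0.024, 0, 0, 0, 1], [0, -0.0406, -0.0448, 0, 0, 0, 1], [0.025, -0.063, -0.025, 0, 0, 0, 1], [0.05, -0.083, -0.01, 0, 0, 0, 1], [0.077, -0.103, 0.001, 0, 0, 0, 1], [0.077, -0.125, 0.026, 0, 0, 0, 1], [0.077, -0.148, 0.051, 0, 0, 0, 1], [0.077, -0.17, 0.077, 0, 0, 0, 1], [0.077, -0.17, 0.077, 0, 0, 0, 1], [0.077, -0.157, 0.093, 0, 0, 0, 1]]

```text
clock: 14.48
position: [0.5445, 0.2025, 0.2055]
ee_rot: [-2.436, 0.124, -0.051]
force: [0.8, -1.0, -0.7]
width: 0.15
gripper_force: 30.0
```

Call:
jog_arm:
  motion:
    - [[0, 0.005, 0.006, 0, 0, 0, 1], [0, 0.01, 0.012, 0, 0, 0, 1], [0, 0.015, 0.018, 0, 0, 0, 1], [0, 0.018, 0.021, 0, 0, 0, 1], [0, 0.02, 0.0237, 0, 0, 0, 1], [0, 0.02, 0.0237, 0, 0, 0, 1], [0, 0.02, 0.0237, 0, 0, 0, 1]]

```text
clock: 15.07
position: [0.5445, 0.1987, 0.1719]
ee_rot: [-2.437, 0.133, -0.049]
force: [0.1, 0.2, 0.3]
width: 0.149
gripper_force: 30.0
```

```bash
python3 - <<'E' | tail -3
from k import *
st()
p,Rm=tcp(.05,-.07,.0615,.7);rel(p,Rm)
E
```

```text
15.0667 w 0.149 30.0 F [0.13 0.19 0.34] J [ 0.28  0.47 -0.41  1.96 -0.78  0.76 -1.18]
tip grill 0.0525 -0.0704 0.0643 lean 0.702
 shift [-0.0004  0.0034  0.0005] 0.003 rot [-0.002  0.     0.   ] 0.1
```

Call:
jog_arm:
  motion:
    - [[0, 0.0018, 0.0021, 0, 0, 0, 1], [0, 0.0094, -0.0044, 0, 0, 0, 1], [0, 0.017, -0.0109, 0, 0, 0, 1], [0, 0.0246, -0.0173, 0, 0, 0, 1], [0, 0.0322, -0.0238, 0, 0, 0, 1], [0, 0.0399, -0.0302, 0, 0, 0, 1], [0, 0.0475, -0.0367, 0, 0, 0, 1], [0, 0.0551, -0.0431, 0, 0, 0, 1], [0, 0.0628, -0.0496, 0, 0, 0, 1], [0, 0.0704, -0.056, 0, 0, 0, 1]]

```text
clock: 15.9
position: [0.5343, 0.1083, 0.169]
ee_rot: [-2.437, 0.133, -0.048]
force: [0.7, 1.5, 2.1]
width: 0.152
gripper_force: 30.0
```

Call:
jog_arm:
  motion:
    - [[0, 0.0076, -0.0065, 0, 0, 0, 1], [0, 0.0153, -0.0129, 0, 0, 0, 1], [0, 0.0229, -0.0194, 0, 0, 0, 1], [0, 0.0305, -0.0258, 0, 0, 0, 1], [0, 0.0382, -0.0323, 0, 0, 0, 1], [0, 0.0458, -0.0387, 0, 0, 0, 1], [0, 0.053, -0.046, 0, 0, 0, 1], [0, 0.0605, -0.053, 0, 0, 0, 1], [0, 0.068, -0.06, 0, 0, 0, 1], [0, 0.068, -0.06, 0, 0, 0, 1]]

```text
clock: 16.73
position: [0.5248, 0.0159, 0.1703]
ee_rot: [-2.439, 0.138, -0.05]
force: [0.9, -0.1, -1.1]
width: 0.149
gripper_force: 30.0
```

```bash
python3 - <<'E' | tail -9
from k import *
st()
p,Rm=tcp(-.13,-.07,.2,.7);rel(p,Rm,'up')
b=get_image('top')[:,:,::-1];get_image('side')
for n in('baguette_heel',):
  for c in('top','side'):
    print(n,c,[(round(q['p'],2),np.round(q['pixel']).tolist(),int(q['mask'].sum())) for q in silhouettes(n,c)])
cv2.imwrite('pics/t8.png',b)
pl=b[135:215,180:270].astype(int);m=(pl[:,:,2]-pl[:,:,0]>70);n,l,stt,ce=cv2.connectedComponentsWithStats(m.astype(np.uint8));print([(s[4],np.round(c+[180,135]).tolist()) for s,c in zip(stt[1:],ce[1:]) if s[4]>15])
E
```

```text
heel [0.543 0.197 0.085] grill -0.04 -0.07
corner [0.478 0.234 0.085] grill -0.011 -0.0
strip [0.407 0.237 0.087] grill -0.015 0.07
16.7333 w 0.149 30.0 F [ 0.93 -0.15 -1.08] J [ 0.55  0.49 -0.31  1.91 -0.67  1.   -0.98]
tip grill -0.1316 -0.0711 0.0625 lean 0.699
up shift [-0.0009 -0.0897 -0.1042] 0.138 rot [ 0.001 -0.002 -0.002] 0.2
baguette_heel top [(0.72, [237.0, 163.0], 163)]
baguette_heel side [(0.71, [257.0, 260.0], 964)]
[(np.int32(219), [241.0, 163.0]), (np.int32(78), [261.0, 159.0]), (np.int32(123), [252.0, 187.0]), (np.int32(128), [253.0, 206.0])]
```

```bash
cat > step.py <<'E'
from k import *
st()
p,Rm=tcp(-.13,-.07,.2,.7);rel(p,Rm,'up')
def cupp(z,l=.15,off=.003):
    Rm=brushR(f,l);T=np.array([.484,-.209,z])-f*off;return T-Rm[:,2]*.141,Rm
Rm=brushR(f,.4);rel([.43,-.06,.33],Rm,'way')
for z in(.13,.06,.02):
    p,Rm=cupp(z);print(p.round(3));rel(p,Rm,z)
E
python3 step.py|tail -9
```

```text
tip grill -0.1276 -0.0699 0.0632 lean 0.702
up shift [-1.00e-04 -8.67e-02 -1.06e-01] 0.137 rot [-0.002  0.001  0.001] 0.1
way shift [-0.0853 -0.0343 -0.1792] 0.201 rot [-0.302  0.001  0.001] 17.3
[ 0.482 -0.227  0.269]
0.13 shift [-0.0155  0.1272 -0.2365] 0.269 rot [-0.552  0.001  0.001] 31.6
[ 0.482 -0.227  0.199]
0.06 shift [-0.0154  0.1724 -0.183 ] 0.252 rot [-0.552  0.001  0.001] 31.6
[ 0.482 -0.227  0.159]
0.02 shift [-0.0154  0.1982 -0.1525] 0.251 rot [-0.552  0.001  0.001] 31.6
```

Call:
jog_arm:
  motion:
    - [[0, -0.02, -0.024, 0, 0, 0, 1], [0, -0.042, -0.05, 0, 0, 0, 1], [-0.02, -0.042, -0.085, -0.08, 0, 0, 1], [-0.045, -0.04, -0.12, -0.16, 0, 0, 1], [-0.065, -0.037, -0.15, -0.24, 0, 0, 1], [-0.085, -0.034, -0.179, -0.302, 0, 0, 1], [-0.085, -0.034, -0.179, -0.302, 0, 0, 1], [-0.085, -0.034, -0.179, -0.302, 0, 0, 1], [-0.085, -0.034, -0.179, -0.302, 0, 0, 1]]

```text
clock: 17.68
position: [0.4303, -0.0596, 0.3292]
ee_rot: [-2.738, 0.148, -0.029]
force: [0.2, 0.7, -1.2]
width: 0.15
gripper_force: 30.0
```

```bash
python3 step.py|tail -9; python3 - <<'E'
from h import *
b=get_image('top')[:,:,::-1];get_image('side')
for n in('baguette_heel','crust_corner','crust_strip','cup'):
  for c in('top','side'):
    print(n,c,[(round(q['p'],2),np.round(q['pixel']).tolist(),int(q['mask'].sum())) for q in silhouettes(n,c)])
pl=b[135:225,180:280].astype(int);m=(pl[:,:,2]-pl[:,:,0]>70);n,l,stt,ce=cv2.connectedComponentsWithStats(m.astype(np.uint8));print([(s[4],np.round(c+[180,135]).tolist()) for s,c in zip(stt[1:],ce[1:]) if s[4]>15])
E
```

```text
tip grill -0.2528 0.0149 0.1994 lean 0.4
up shift [ 0.0849 -0.0716  0.0535] 0.123 rot [0.3   0.001 0.001] 17.2
way shift [-0.0003  0.0001 -0.0009] 0.001 rot [-0.     0.001  0.001] 0.1
[ 0.482 -0.227  0.269]
0.13 shift [ 0.0695  0.1714 -0.0076] 0.185 rot [-0.25   0.001  0.002] 14.3
[ 0.482 -0.227  0.199]
0.06 shift [0.0695 0.1987 0.0569] 0.218 rot [-0.25   0.001  0.002] 14.3
[ 0.482 -0.227  0.159]
0.02 shift [0.0695 0.2143 0.0937] 0.244 rot [-0.25   0.001  0.002] 14.3
baguette_heel top [(0.59, [238.0, 163.0], 181)]
baguette_heel side [(0.59, [280.0, 198.0], 129)]
crust_corner top [(0.61, [252.0, 186.0], 146)]
crust_corner side [(0.29, [226.0, 165.0], 231), (0.27, [257.0, 176.0], 3244)]
crust_strip top [(0.61, [170.0, 166.0], 1639)]
crust_strip side []
cup top []
cup side [(0.84, [295.0, 224.0], 513)]
[(np.int32(148), [238.0, 165.0]), (np.int32(122), [252.0, 187.0]), (np.int32(127), [253.0, 206.0])]
```

```bash
python3 - <<'E' | tail -60
from h import *
from fit import *
b=get_image('top')[:,:,::-1]
pl=b[148:182,220:272].astype(int);d=pl[:,:,2]-pl[:,:,0];gsum=pl.sum(2)
for r in range(pl.shape[0]): print(''.join('O' if d[r,c]>70 else 'o' if d[r,c]>35 else '#' if gsum[r,c]>500 else '-' if gsum[r,c]>250 else '.' for c in range(pl.shape[1])))
for y in(-.07,):
  for x,z in((-.09,.065),(-.094,.034),(-.098,.034),(-.098,.004),(-.128,.018),(-.206,.034)):
    print(x,z,proj('top',G(g,[[x,y,z]])).round(1)-[220,148])
a=get_image('side')[:,:,::-1]
pl=a[182:214,246:294].astype(int);d=pl[:,:,2]-pl[:,:,0];gsum=pl.sum(2)
for r in range(pl.shape[0]): print(''.join('O' if d[r,c]>70 else 'o' if d[r,c]>35 else '#' if gsum[r,c]>500 else '-' if gsum[r,c]>250 else '.' for c in range(pl.shape[1])))
for x,z in((-.09,.065),(-.098,.034),(-.098,.004),(-.206,.034)):
    print(x,z,proj('side',G(g,[[x,-.07,z]])).round(1)-[246,182])
E
```

```text
............oOOOOOOOOOOOOo--###################-..--
............oOOOOOOOOOOOOO--###################...--
............oOOOOOOOOOOOOo--##################-...--
............oOOOOOOOOOOOOo--##################-...--
............oOOOOOOOOOOOo.-###################-...--
.............OOOOOOOOOOOo--###################-..---
.............-OOOOOOOOOOo--###################-..--.
............--oOOOOOOOOo--####################-..---
............---ooOOOOoo--#####################-..---
............-------o----######################-..---
...........-----###---########################-..---
............----#############################-...---
............----#############################-...---
............---##############################-----.-
...........----##################################---
...........----############oOOOoo################---
...........----###########oOOOOOo################-..
...........----###########oOOOOOoo###############-..
-0.09 0.065 [[11.1 13.9]]
-0.094 0.034 [[12.8 16.3]]
-0.098 0.034 [[14.  16.4]]
-0.098 0.004 [[14.5 18.5]]
-0.128 0.018 [[22.7 18.4]]
-0.206 0.034
[... 989 characters left out ...]
----#
---oooooo---------oooooooo-##-.oooooo..--####---
--ooOOOOo--#####-oOOOoooooo##--......----####---
#-ooOOOO-#######-ooOoooOooo###----------######--
#-oooooo-#######-.ooooooooo####--------#######--
#--ooooo-#######-------#########----------------
#--....--######################-----------------
--------------################------------------
------------------------------------------------
------------------------------------------------
------------------------------------------------
------------------------------------------------
----------------------------------..............
-0.09 0.065 [[32.8  5.4]]
-0.098 0.034 [[33.  12.5]]
-0.098 0.004 [[32.8 18.5]]
-0.206 0.034 [[38.  22.9]]
```

All three crusts are off the plate and inside the tray, though the heel is leaning on its edge against the rear wall. Now the brush goes back.

Call:
jog_arm:
  motion:
    - [[0.017, 0.042, -0.005, -0.06, 0, 0, 1], [0.035, 0.085, -0.007, -0.12, 0, 0, 1], [0.052, 0.128, -0.008, -0.18, 0, 0, 1], [0.069, 0.171, -0.008, -0.25, 0.001, 0.001, 1], [0.069, 0.171, -0.008, -0.25, 0.001, 0.001, 1], [0.069, 0.171, -0.008, -0.25, 0.001, 0.001, 1], [0.069, 0.171, -0.008, -0.25, 0.001, 0.001, 1], [0.069, 0.171, -0.008, -0.25, 0.001, 0.001, 1]]

```text
clock: 18.95
position: [0.4812, -0.2268, 0.2707]
ee_rot: [-2.986, 0.165, -0.013]
force: [0.2, 1.1, -0.5]
width: 0.153
gripper_force: 30.0
```

```bash
python3 step.py|tail -6; python3 - <<'E'
from k import *
b=get_image('top')[:,:,::-1];a=get_image('side')[:,:,::-1]
b=b.copy();a=a.copy()
s=observe();Rm=R.from_rotvec(s['ee_rot']).as_matrix();p0=s['position']+Rm[:,2]*.141
B=cv2.resize(b[140:220,305:395],(675,600),interpolation=cv2.INTER_CUBIC)
C=cv2.resize(a[170:250,260:330],(525,600),interpolation=cv2.INTER_CUBIC)
for q in([-.023,0,0],[.023,0,0],[-.024,0,-.05],[.024,0,-.05]):
    P=p0+Rm@np.array(q)
    for im,c,o in((B,'top',(305,140)),(C,'side',(260,170))):
        u=(proj(c,P)[0]-o+.5)*7.5;cv2.circle(im,tuple(u.astype(int)),4,(0,255,0),-1)
for im,c,o in((B,'top',(305,140)),(C,'side',(260,170))):
    th=np.linspace(0,6.28,40);P=np.c_[.484+.0405*np.cos(th),-.209+.0405*np.sin(th),0*th+.093]
    for u in (proj(c,P)-o+.5)*7.5: cv2.circle(im,tuple(u.astype(int)),2,(255,0,255),-1)
cv2.imwrite('pics/fin.png',cv2.resize(np.hstack([B,C]),(800,400)))
E
```

```text
[ 0.482 -0.227  0.269]
0.13 shift [0.0008 0.0002 0.0013] 0.002 rot [-0.001 -0.    -0.001] 0.1
[ 0.482 -0.227  0.199]
0.06 shift [0.0008 0.0108 0.0705] 0.071 rot [-0.001 -0.    -0.001] 0.1
[ 0.482 -0.227  0.159]
0.02 shift [0.0008 0.0168 0.11  ] 0.111 rot [-0.001 -0.    -0.001] 0.1
heel [0.543 0.197 0.085] grill -0.04 -0.07
corner [0.478 0.234 0.085] grill -0.011 -0.0
strip [0.407 0.237 0.087] grill -0.015 0.07
```

View pics/fin.png

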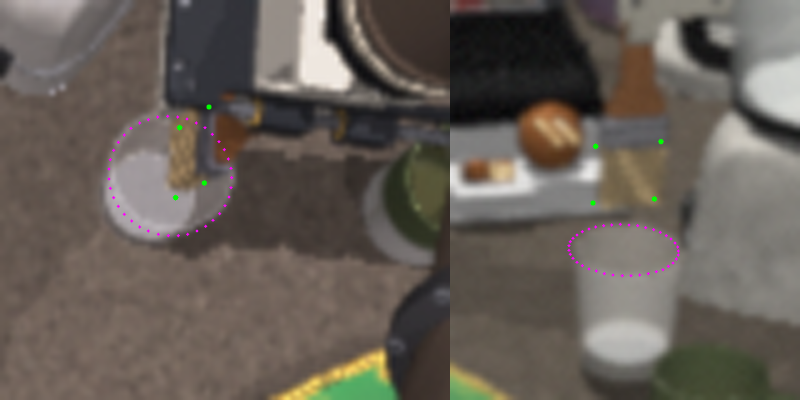

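The heel sits in the tray at (550,132) in the side half. The bristles hang about 6 mm towards +x of my model points, and the tumbler matches its drawn rim. I'll correct by −6 mm and lower.

Call:
jog_arm:
  motion:
    - [[-0.006, 0.0, 0.0, 0, 0, 0, 1], [-0.006, 0.002, 0.015, 0, 0, 0, 1], [-0.006, 0.005, 0.035, 0, 0, 0, 1], [-0.006, 0.0085, 0.055, 0, 0, 0, 1], [-0.006, 0.011, 0.07, 0, 0, 0, 1], [-0.006, 0.0125, 0.08, 0, 0, 0, 1], [-0.006, 0.0125, 0.08, 0, 0, 0, 1], [-0.006, 0.0125, 0.08, 0, 0, 0, 1]]

```text
clock: 19.72
position: [0.4753, -0.2274, 0.1899]
ee_rot: [-2.988, 0.165, -0.013]
force: [0.0, 0.3, -0.3]
width: 0.151
gripper_force: 30.0
```

Call:
jog_arm:
  motion:
    - [[0, 0.001, 0.008, 0, 0, 0, 1], [0, 0.0025, 0.016, 0, 0, 0, 1], [0, 0.0036, 0.024, 0, 0, 0, 1], [0, 0.0042, 0.028, 0, 0, 0, 1], [0, 0.0042, 0.028, 0, 0, 0, 1], [0, 0.0042, 0.028, 0, 0, 0, 1]]

```text
clock: 20.22
position: [0.4755, -0.2276, 0.161]
ee_rot: [-2.988, 0.165, -0.012]
force: [1.7, 0.6, -2.0]
width: 0.155
gripper_force: 30.0
```

```bash
python3 step.py|tail -9;python3 - <<'E'
from h import *
get_image('side');get_image('top')
for c in('side','top'):print([(round(q['p'],2),np.round(q['pixel']).tolist(),int(q['mask'].sum())) for q in silhouettes('cup',c)])
E
```

```text
tip grill -0.4488 -0.0485 0.0216 lean 0.149
up shift [ 0.0213 -0.2681 -0.1081] 0.29 rot [ 0.551 -0.    -0.001] 31.5
way shift [-0.0636 -0.1849 -0.1431] 0.242 rot [ 0.251 -0.    -0.001] 14.4
[ 0.482 -0.227  0.269]
0.13 shift [ 0.0064 -0.0175 -0.107 ] 0.109 rot [ 0.001 -0.    -0.001] 0.1
[ 0.482 -0.227  0.199]
0.06 shift [ 0.0064 -0.0071 -0.0378] 0.039 rot [ 0.001 -0.    -0.001] 0.1
[ 0.482 -0.227  0.159]
0.02 shift [ 0.0064 -0.0011  0.0018] 0.007 rot [ 0.001 -0.    -0.001] 0.1
[(0.56, [295.0, 231.0], 471)]
[(0.68, [330.0, 181.0], 136), (0.21, [382.0, 186.0], 74)]
```

Call:
jog_arm:
  motion:
    - [[0, 0.0004, 0.003, 0, 0, 0, 1], [0, 0.0007, 0.005, 0, 0, 0, 1], [0, 0.0007, 0.005, 0, 0, 0, 1], [0, 0.0007, 0.005, 0, 0, 0, -0.9], [0, 0.0007, 0.005, 0, 0, 0, -0.9], [0, 0.0007, 0.005, 0, 0, 0, -0.9], [0, 0.0007, 0.005, 0, 0, 0, -0.9], [0, 0.0007, 0.005, 0, 0, 0, -0.9], [0, 0.0007, 0.005, 0, 0, 0, -0.9], [0, 0.0007, 0.005, 0, 0, 0, -0.9]]

```text
clock: 21.25
position: [0.4753, -0.2276, 0.1561]
ee_rot: [-2.988, 0.165, -0.013]
force: [-0.8, -0.3, 0.0]
width: 0.609
gripper_force: 0.0
```

Call:
jog_arm:
  motion:
    - [[0, 0, 0, 0, 0, 0, -0.9], [0, 0, 0, 0, 0, 0, -0.9], [0, 0, 0, 0, 0, 0, -0.9], [0, 0, 0, 0, 0, 0, -0.9]]

```text
clock: 21.58
position: [0.4754, -0.2276, 0.1561]
ee_rot: [-2.988, 0.165, -0.013]
force: [0.0, -0.1, 0.4]
width: 0.9
gripper_force: 0.0
```

Call:
jog_arm:
  motion:
    - [[0, 0, -0.02, 0, 0, 0, -0.9], [0, 0, -0.05, 0, 0, 0, -0.9], [0, 0, -0.085, 0, 0, 0, -0.9], [0, 0, -0.12, 0, 0, 0, -0.9], [0, 0, -0.15, 0, 0, 0, -0.9], [0, 0, -0.17, 0, 0, 0, -0.9], [0, 0, -0.17, 0, 0, 0, -0.9]]

```text
clock: 22.17
position: [0.4741, -0.2543, 0.3289]
ee_rot: [-2.991, 0.166, -0.023]
force: [1.1, -0.2, 0.1]
width: 0.95
gripper_force: 0.0
```

```bash
cat > step2.py <<'E'
from k import *
st();s=observe();print(s['position'])
get_image('side');get_image('top')
for n in('cup','brush','mug'):
  for c in('side','top'):print(n,c,[(round(q['p'],2),np.round(q['pixel']).tolist(),int(q['mask'].sum()),[int(v) for v in cv2.boundingRect(q['mask'].astype(np.uint8))]) for q in silhouettes(n,c)[:1]])
th=1.252
hd=G(g,H(th,[-.004]))[0];print('handle',hd.round(4))
Rd=brushR(f,0.0)
rel([.43,-.05,.40],Rd,'way')
rel(hd+[0,0,.08],Rd,'above')
rel(hd+[0,0,-.019],Rd,'grasp')
E
python3 step2.py | tail -12
```

```text
tip grill -0.4759 -0.0511 0.1894 lean 0.146
[ 0.47412059 -0.25427441  0.3289119 ]
cup side [(0.92, [293.0, 228.0], 502, [283, 216, 24, 31])]
cup top [(0.57, [334.0, 175.0], 293, [324, 163, 24, 27])]
brush side [(0.75, [298.0, 214.0], 204, [290, 200, 12, 25])]
brush top [(0.95, [345.0, 177.0], 387, [332, 167, 37, 19])]
mug side [(0.87, [311.0, 257.0], 898, [299, 239, 35, 37])]
mug top [(0.6, [390.0, 180.0], 687, [377, 165, 33, 28])]
handle [0.4894 0.3052 0.338 ]
way shift [-0.0643 -0.2058 -0.0464] 0.221 rot [-0.15   0.001 -0.001] 8.6
above shift [-0.0444 -0.564  -0.0105] 0.566 rot [-0.15   0.001 -0.001] 8.6
grasp shift [-0.0443 -0.5492  0.0874] 0.558 rot [-0.15   0.001 -0.001] 8.6
```

Call:
jog_arm:
  motion:
    - [[-0.02, -0.035, -0.046, -0.07, 0, 0, 0.13], [-0.04, -0.07, -0.046, -0.15, 0, 0, 0.13], [-0.064, -0.11, -0.046, -0.15, 0, 0, 0.13], [-0.064, -0.15, -0.046, -0.15, 0.001, -0.001, 0.13], [-0.064, -0.19, -0.046, -0.15, 0.001, -0.001, 0.13], [-0.064, -0.23, -0.046, -0.15, 0.001, -0.001, 0.13], [-0.064, -0.27, -0.046, -0.15, 0.001, -0.001, 0.13], [-0.064, -0.31, -0.042, -0.15, 0.001, -0.001, 0.13], [-0.064, -0.35, -0.04, -0.15, 0.001, -0.001, 0.13], [-0.064, -0.39, -0.038, -0.15, 0.001, -0.001, 0.13]]

```text
clock: 23.4
position: [0.4498, 0.1293, 0.4194]
ee_rot: [3.136, -0.172, 0.002]
force: [1.1, 0.4, -0.1]
width: 0.431
gripper_force: 0.0
```

```bash
sed -i '/^get_image/d;/^for n/d;/^  for c/d' step2.py; python3 step2.py | tail -6
```

```text
tip grill -0.118 0.0159 0.2784 lean 0.002
[0.44983286 0.12928884 0.41936689]
handle [0.4894 0.3052 0.338 ]
way shift [-1.000e-04  1.804e-01  1.950e-02] 0.181 rot [ 0.001 -0.001 -0.   ] 0.1
above shift [ 0.02   -0.1792  0.0013] 0.18 rot [ 0.001 -0.001 -0.   ] 0.1
grasp shift [ 0.0199 -0.1792  0.1003] 0.206 rot [ 0.001 -0.001 -0.   ] 0.1
```

Call:
jog_arm:
  motion:
    - [[0.005, -0.035, 0, 0, 0, 0, 0.13], [0.01, -0.07, 0, 0, 0, 0, 0.13], [0.015, -0.11, 0, 0, 0, 0, 0.13], [0.02, -0.145, 0, 0, 0, 0, 0.13], [0.02, -0.179, 0, 0, 0, 0, 0.13], [0.02, -0.179, 0, 0, 0, 0, 0.13], [0.02, -0.179, 0, 0, 0, 0, 0.13], [0.02, -0.179, 0, 0, 0, 0, 0.13]]

```text
clock: 24.07
position: [0.4897, 0.3028, 0.4186]
ee_rot: [3.135, -0.171, 0.001]
force: [0.4, -1.3, -1.0]
width: 0.436
gripper_force: 0.0
```

```bash
python3 step2.py | tail -6; python3 - <<'E' | tail -45
from h import *
from fit import *
b=get_image('side')[:,:,::-1]
for n in('lid_handle','lid'):
  for c in('side',):print(n,c,[(round(q['p'],2),np.round(q['pixel']).tolist(),int(q['mask'].sum()),[int(v) for v in cv2.boundingRect(q['mask'].astype(np.uint8))]) for q in silhouettes(n,c)[:1]])
print(proj('side',G(g,H(1.252,[-.072,.064]))).round(1))
E
```

```text
tip grill 0.0588 -0.0047 0.2776 lean 0.002
[0.48973467 0.30280733 0.41859836]
handle [0.4894 0.3052 0.338 ]
way shift [-0.021   0.3572  0.0192] 0.358 rot [ 0.002 -0.001  0.   ] 0.1
above shift [-0.0006 -0.0023  0.0006] 0.002 rot [ 0.002 -0.001  0.   ] 0.1
grasp shift [-0.0007 -0.0025  0.0996] 0.1 rot [ 0.002 -0.001  0.   ] 0.1
heel [0.543 0.197 0.085] grill -0.04 -0.07
corner [0.478 0.234 0.085] grill -0.011 -0.0
strip [0.407 0.237 0.087] grill -0.015 0.07
lid_handle side [(0.68, [261.0, 148.0], 1749, [237, 118, 46, 52])]
lid side [(0.88, [257.0, 145.0], 1935, [236, 118, 47, 53])]
[[273.8 118.7]
 [244.  119.9]]
```

Call:
jog_arm:
  motion:
    - [[-0.001, -0.002, 0.03, 0, 0, 0, 0.13], [-0.001, -0.002, 0.055, 0, 0, 0, 0.13], [-0.001, -0.002, 0.075, 0, 0, 0, 0.13], [-0.001, -0.002, 0.09, 0, 0, 0, 0.13], [-0.001, -0.002, 0.099, 0, 0, 0, 0.13], [-0.001, -0.002, 0.099, 0, 0, 0, 0.13], [-0.001, -0.002, 0.099, 0, 0, 0, 0.13]]

```text
clock: 24.8
position: [0.4894, 0.3045, 0.3208]
ee_rot: [3.136, -0.173, 0.003]
force: [0.3, 0.3, 0.8]
width: 0.437
gripper_force: 0.0
```

Call:
jog_arm:
  motion:
    - [[0, 0, 0, 0, 0, 0, 1], [0, 0, 0, 0, 0, 0, 1], [0, 0, 0, 0, 0, 0, 1], [0, 0, 0, 0, 0, 0, 1], [0, 0, 0, 0, 0, 0, 1], [0, 0, 0, 0, 0, 0, 1]]
  force: 12

```text
clock: 25.3
position: [0.4892, 0.3051, 0.3207]
ee_rot: [3.136, -0.172, 0.003]
force: [-1.4, -0.9, 4.0]
width: 0.172
gripper_force: 12.0
```

```bash
cat > step3.py <<'E'
from k import *
st();s=observe();print('tau',s['ft_torque'].round(2))
Rm=R.from_rotvec(s['ee_rot']).as_matrix();P=s['position']-Rm[:,2]*.019;d=P[:2]-g[:2]
x,y,z=d@gx[:2],d@gy[:2],P[2];rr=np.hypot(.108-x,z-.088);th=np.arctan2(z-.088,.108-x)-.134
print('grasp pt grill',x.round(4),y.round(4),z.round(4),'r',rr.round(4),'theta',th.round(3))
E
python3 step3.py | tail -4
```

```text
25.3 w 0.172 12.0 F [-1.44 -0.92  4.01] J [-0.24  0.35 -0.57  1.51  0.2   1.33 -2.51]
tip grill 0.0611 -0.0041 0.1797 lean 0.002
tau [-0.31  0.18 -0.06]
grasp pt grill 0.0612 -0.0038 0.3397 r 0.2561 theta 1.253
```

```bash
python3 - <<'E'
import numpy as np
ph=1.387
for dphs in ([.02]+[.045]*9,[.045]*10,[.04]*7+[.025]*2):
    p=ph+-np.cumsum(dphs);print([(round(.2543*(np.cos(q)-np.cos(ph)),4),round(.2543*(np.sin(ph)-np.sin(q)),4)) for q in p],p[-1]-.134);ph=p[-1]
E
```

```text
[(np.float64(0.005), np.float64(0.001)), (np.float64(0.0161), np.float64(0.0035)), (np.float64(0.0272), np.float64(0.0066)), (np.float64(0.038), np.float64(0.0102)), (np.float64(0.0487), np.float64(0.0142)), (np.float64(0.0593), np.float64(0.0187)), (np.float64(0.0696), np.float64(0.0237)), (np.float64(0.0796), np.float64(0.0292)), (np.float64(0.0894), np.float64(0.0351)), (np.float64(0.099), np.float64(0.0414))] 0.8280000000000001
[(np.float64(0.0092), np.float64(0.0068)), (np.float64(0.0182), np.float64(0.0139)), (np.float64(0.0268), np.float64(0.0215)), (np.float64(0.035), np.float64(0.0294)), (np.float64(0.0429), np.float64(0.0377)), (np.float64(0.0504), np.float64(0.0463)), (np.float64(0.0575), np.float64(0.0553)), (np.float64(0.0642), np.float64(0.0646)), (np.float64(0.0704), np.float64(0.0742)), (np.float64(0.0763), np.float64(0.084))] 0.3780000000000002
[(np.float64(0.0048), np.float64(0.009)), (np.float64(0.0092), np.float64(0.0181)), (np.float64(0.0133), np.float64(0.0274)), (np.float64(0.017), np.float64(0.0369)), (np.float64(0.0203), np.float64(0.0465)), (np.float64(0.0233), np.float64(0.0563)), (np.float64(0.0258), np.float64(0.0661)), (np.float64(0.0272), np.float64(0.0723)), (np.float64(0.0284), np.float64(0.0786))] 0.048000000000000154
```

Call:
jog_arm:
  motion:
    - [[0, 0.005, 0.001, 0, 0, 0, 1], [0, 0.0161, 0.0035, 0, 0, 0, 1], [0, 0.0272, 0.0066, 0, 0, 0, 1], [0, 0.038, 0.0102, 0, 0, 0, 1], [0, 0.0487, 0.0142, 0, 0, 0, 1], [0, 0.0593, 0.0187, 0, 0, 0, 1], [0, 0.0696, 0.0237, 0, 0, 0, 1], [0, 0.0796, 0.0292, 0, 0, 0, 1], [0, 0.0894, 0.0351, 0, 0, 0, 1], [0, 0.099, 0.0414, 0, 0, 0, 1]]

```text
clock: 26.13
position: [0.4774, 0.2054, 0.278]
ee_rot: [3.135, -0.172, -0.0]
force: [-2.4, 3.5, 1.5]
width: 0.169
gripper_force: 12.0
```

```bash
python3 step3.py | tail -4
```

```text
26.1333 w 0.169 12.0 F [-2.36  3.46  1.51] J [-0.07  0.28 -0.56  1.71  0.16  1.19 -2.35]
tip grill -0.0394 -0.003 0.137 lean 0.001
tau [ 0.98  0.75 -0.09]
grasp pt grill -0.0392 -0.003 0.297 r 0.2556 theta 0.823
```

Lid follows (θ≈0.82, small forces).

Call:
jog_arm:
  motion:
    - [[0, 0.0092, 0.0068, 0, 0, 0, 1], [0, 0.0182, 0.0139, 0, 0, 0, 1], [0, 0.0268, 0.0215, 0, 0, 0, 1], [0, 0.035, 0.0294, 0, 0, 0, 1], [0, 0.0429, 0.0377, 0, 0, 0, 1], [0, 0.0504, 0.0463, 0, 0, 0, 1], [0, 0.0575, 0.0553, 0, 0, 0, 1], [0, 0.0642, 0.0646, 0, 0, 0, 1], [0, 0.0704, 0.0742, 0, 0, 0, 1], [0, 0.0763, 0.084, 0, 0, 0, 1]]

```text
clock: 26.97
position: [0.4684, 0.1298, 0.1936]
ee_rot: [3.136, -0.172, -0.002]
force: [-4.6, 6.5, -0.6]
width: 0.169
gripper_force: 12.0
```

```bash
python3 step3.py | tail -4
```

```text
26.9667 w 0.169 12.0 F [-4.55  6.52 -0.61] J [ 0.04  0.3  -0.53  1.91  0.18  0.98 -2.24]
tip grill -0.1154 -0.0022 0.0526 lean 0.002
tau [ 1.66  0.79 -0.06]
grasp pt grill -0.1152 -0.0024 0.2126 r 0.2556 theta 0.375
```

Call:
jog_arm:
  motion:
    - [[0, 0.0043, 0.009, 0, 0, 0, 1], [0, 0.0082, 0.0181, 0, 0, 0, 1], [0, 0.0118, 0.0274, 0, 0, 0, 1], [0, 0.0155, 0.0369, 0, 0, 0, 1], [0, 0.0188, 0.0465, 0, 0, 0, 1], [0, 0.0218, 0.0563, 0, 0, 0, 1], [0, 0.0243, 0.0661, 0, 0, 0, 1], [0, 0.0257, 0.0723, 0, 0, 0, 1], [0, 0.0269, 0.0786, 0, 0, 0, 1], [0, 0.0269, 0.0786, 0, 0, 0, 1]]

```text
clock: 27.8
position: [0.4655, 0.1034, 0.1144]
ee_rot: [3.136, -0.171, -0.003]
force: [-1.1, 6.7, -8.2]
width: 0.168
gripper_force: 12.0
```

```bash
python3 step3.py | tail -4
```

```text
27.8 w 0.168 12.0 F [-1.11  6.75 -8.21] J [ 0.05  0.38 -0.49  2.03  0.25  0.79 -2.26]
tip grill -0.142 -0.0022 -0.0266 lean 0.002
tau [ 1.43  0.17 -0.06]
grasp pt grill -0.1418 -0.0024 0.1334 r 0.2539 theta 0.046
```

Call:
jog_arm:
  motion:
    - [[0, 0.0005, 0.003, 0, 0, 0, 1], [0, 0.0008, 0.006, 0, 0, 0, 1], [0, 0.001, 0.009, 0, 0, 0, 1], [0, 0.001, 0.0105, 0, 0, 0, 1], [0, 0.001, 0.0115, 0, 0, 0, 1], [0, 0.001, 0.0115, 0, 0, 0, 1], [0, 0.001, 0.0115, 0, 0, 0, 1]]

```text
clock: 28.38
position: [0.4679, 0.1026, 0.1055]
ee_rot: [3.136, -0.172, 0.005]
force: [-2.4, 3.3, 12.2]
width: 0.167
gripper_force: 12.0
```

Call:
jog_arm:
  motion:
    - [[0, 0, 0.001, 0, 0, 0, 1], [0, 0, 0.002, 0, 0, 0, 1], [0, 0, 0.002, 0, 0, 0, 1]]

```text
clock: 28.63
position: [0.4683, 0.1026, 0.1038]
ee_rot: [3.136, -0.172, 0.007]
force: [-0.8, 2.4, 14.4]
width: 0.168
gripper_force: 12.0
```

```bash
python3 step3.py | tail -4
```

```text
28.6333 w 0.168 12.0 F [-0.83  2.42 14.44] J [ 0.05  0.4  -0.48  2.04  0.27  0.76 -2.27]
tip grill -0.1424 -0.0058 -0.0372 lean 0.004
tau [ 0.65  0.34 -0.08]
grasp pt grill -0.1424 -0.0051 0.1228 r 0.2528 theta 0.004
```

Call:
jog_arm:
  motion:
    - [[0, 0, 0, 0, 0, 0, 0.13], [0, 0, 0, 0, 0, 0, 0.13], [0, 0, 0, 0, 0, 0, 0.13], [0, 0, 0, 0, 0, 0, 0.13], [0, 0, -0.015, 0, 0, 0, 0.13], [0, 0, -0.035, 0, 0, 0, 0.13], [0, 0, -0.06, 0, 0, 0, 0.13], [0, 0, -0.06, 0, 0, 0, 1], [0, 0, -0.06, 0, 0, 0, 1], [0, 0, -0.06, 0, 0, 0, 1]]

```text
clock: 29.47
position: [0.4668, 0.1024, 0.1624]
ee_rot: [3.135, -0.172, 0.001]
force: [1.3, -0.3, 0.5]
width: 0.27
gripper_force: 0.0
```

Call:
jog_arm:
  motion:
    - [[0, 0, 0, 0, 0, 0, 1], [0, 0, 0, 0, 0, 0, 1], [0, 0, 0.01, 0, 0, 0, 1], [0, 0, 0.02, 0, 0, 0, 1], [0, 0, 0.027, 0, 0, 0, 1], [0, 0, 0.027, 0, 0, 0, 1]]

```text
clock: 29.97
position: [0.4657, 0.1025, 0.1336]
ee_rot: [3.135, -0.171, -0.004]
force: [0.2, 0.4, -0.0]
width: 0.003
gripper_force: 0.0
```

```bash
python3 step3.py | tail -4; python3 -c "
from h import *;print(observe()['position'])"
```

```text
29.9667 w 0.003 0.0 F [ 0.18  0.36 -0.03] J [ 0.07  0.36 -0.5   2.01  0.23  0.84 -2.24]
tip grill -0.143 -0.0023 -0.0074 lean 0.003
tau [ 0.04 -0.01  0.05]
grasp pt grill -0.1427 -0.0027 0.1526 r 0.2589 theta 0.118
[0.46570028 0.10246766 0.13359252]
```

Call:
jog_arm:
  motion:
    - [[0, 0, 0.002, 0, 0, 0, 1], [0, 0, 0.002, 0, 0, 0, 1]]

```text
clock: 30.13
position: [0.4669, 0.103, 0.1334]
ee_rot: [3.136, -0.172, 0.001]
force: [0.6, -0.2, 0.5]
width: 0.004
gripper_force: 0.0
```

Call:
jog_arm:
  motion:
    - [[0, 0, 0.002, 0, 0, 0, 1], [0, 0, 0.002, 0, 0, 0, 1]]

```text
clock: 30.3
position: [0.4672, 0.103, 0.1318]
ee_rot: [3.136, -0.172, 0.002]
force: [-0.8, 0.1, -0.4]
width: 0.007
gripper_force: 0.0
```

Call:
jog_arm:
  motion:
    - [[0, 0, 0.002, 0, 0, 0, 1], [0, 0, 0.002, 0, 0, 0, 1]]

```text
clock: 30.47
position: [0.4674, 0.1031, 0.1302]
ee_rot: [3.136, -0.172, 0.003]
force: [0.5, -0.1, 2.9]
width: 0.002
gripper_force: 1.6
```

Call:
jog_arm:
  motion:
    - [[0, 0, 0.0015, 0, 0, 0, 1], [0, 0, 0.0015, 0, 0, 0, 1], [0, 0, 0.0015, 0, 0, 0, 1]]

```text
clock: 30.72
position: [0.4676, 0.1031, 0.1299]
ee_rot: [3.136, -0.172, 0.005]
force: [-5.6, -2.9, 18.9]
width: 0.005
gripper_force: 9.8
```

Call:
jog_arm:
  motion:
    - [[0, 0, 0.0015, 0, 0, 0, 1], [0, 0, 0.0015, 0, 0, 0, 1], [0, 0, 0.0015, 0, 0, 0, 1]]

```text
clock: 30.97
position: [0.4676, 0.1031, 0.1296]
ee_rot: [3.135, -0.172, 0.006]
force: [-11.5, -4.3, 38.0]
width: 0.001
gripper_force: 18.7
```

The stop is stiff at bar-top height 0.130 m, so the lid is fully shut. Retracting.

Call:
jog_arm:
  motion:
    - [[0, 0, -0.02, 0, 0, 0, 1], [0, 0, -0.05, 0, 0, 0, 1], [0, 0, -0.09, 0, 0, 0, 1], [0, 0, -0.13, 0, 0, 0, 1], [0, 0, -0.16, 0, 0, 0, 1], [-0.04, 0.03, -0.16, 0, 0, 0, 1], [-0.06, 0.06, -0.16, 0, 0, 0, 1], [-0.06, 0.1, -0.16, 0, 0, 0, 1], [-0.06, 0.1, -0.16, 0, 0, 0, 1], [-0.06, 0.1, -0.16, 0, 0, 0, 1]]

```text
clock: 31.8
position: [0.3959, 0.0081, 0.2872]
ee_rot: [3.135, -0.179, 0.004]
force: [0.5, 0.4, 0.1]
width: 0.007
gripper_force: 0.0
```

```bash
python3 step3.py|tail -4; python3 - <<'E' | tail -40
from fit import *
b=get_image('top')[:,:,::-1];a=get_image('side')
for n in('cup','brush','mug','honey_jar','food_tin','onion','butter_tub','lid_handle','baguette_heel'):
  for c in('side','top'):print(n,c,[(round(q['p'],2),np.round(q['pixel']).tolist(),int(q['mask'].sum()),[int(v) for v in cv2.boundingRect(q['mask'].astype(np.uint8))]) for q in silhouettes(n,c)[:1]])
print(proj('top',G(g,H(0,[-.068,.068]))).round(0))
pl=b[135:225,180:280].astype(int);m=(pl[:,:,2]-pl[:,:,0]>60);n,l,stt,ce=cv2.connectedComponentsWithStats(m.astype(np.uint8));print([(s[4],np.round(c+[180,135]).tolist()) for s,c in zip(stt[1:],ce[1:]) if s[4]>15])
E
```

```text
31.8 w 0.007 0.0 F [0.51 0.41 0.07] J [ 0.3   0.03 -0.46  1.96  0.02  1.16 -1.85]
tip grill -0.2445 0.056 0.1462 lean 0.003
tau [ 0.05  0.01 -0.06]
grasp pt grill -0.2442 0.0564 0.3062 r 0.4143 theta 0.421
heel [0.543 0.197 0.085] grill -0.04 -0.07
corner [0.478 0.234 0.085] grill -0.011 -0.0
strip [0.407 0.237 0.087] grill -0.015 0.07
cup side [(0.64, [292.0, 228.0], 457, [284, 216, 21, 30])]
cup top [(0.86, [332.0, 175.0], 311, [324, 163, 25, 27])]
brush side [(0.69, [296.0, 211.0], 183, [291, 200, 10, 25])]
brush top [(0.83, [344.0, 178.0], 375, [331, 168, 37, 17])]
mug side [(0.83, [310.0, 257.0], 900, [299, 239, 35, 37])]
mug top [(0.63, [255.0, 207.0], 151, [243, 203, 20, 9])]
honey_jar side [(0.63, [226.0, 166.0], 196, [221, 158, 12, 19])]
honey_jar top [(0.75, [120.0, 211.0], 435, [109, 199, 26, 22])]
food_tin side []
food_tin top [(0.63, [124.0, 161.0], 633, [112, 146, 32, 30])]
onion side [(0.49, [209.0, 178.0], 117, [204, 177, 13, 12])]
onion top [(0.52, [167.0, 244.0], 291, [159, 235, 19, 19])]
butter_tub side [(0.82, [253.0, 257.0], 995, [238, 242, 41, 34])]
butter_tub top [(0.81, [376.0, 227.0], 1072, [355, 210, 42, 37])]
lid_handle side [(0.92, [263.0, 178.0], 1133, [237, 163, 50, 26])]
lid_handle top [(0.65, [200.0, 178.0], 4240, [162, 143, 88, 69])]
baguette_heel side []
baguette_heel top [(0.6, [238.0, 162.0], 142, [232, 160, 12, 14])]
[[246. 160.]
 [242. 201.]]
[(np.int32(80), [237.0, 166.0]), (np.int32(117), [253.0, 206.0])]
```

```bash
python3 -c "
from cell import *;print(sign_off())"
```

```text
the job is handed in; nothing more can be done
None
```

I swept all three crusts into the drip tray with the brush, stood it back in its tumbler bristles down, shut the lid fully and handed the job in at about 32 s; the baguette heel rests on edge against the tray's rear wall.

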